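# Fit the filter cassettes and set the selector

## Robot

A 7-joint arm with a two-finger parallel gripper is mounted at the origin on the work surface. World frame = base frame: x ahead of the robot, y to its left, z up, the work surface at z = 0. Lengths are in m, angles in rad, forces in N, time in s.
With the tool pointing down it reaches from about 0.425 to 0.875 m from the base axis. Payload 4.7 kg.
Tool frame: the origin (TCP) lies on the centre line of the jaws, within the pads' length; the fingertips stand 19 mm ahead of it and the grasp point (between the pads) is the TCP; x points along the fingers, z is the direction in which the jaws open and shut, and the axes are right-handed (so a half turn about x gives the same grasp; the last joint's range is limited). The gripper opens to 87 mm and grips with 3 to 60 N. Pads are 19 mm wide; open, the fingers measure 117 mm over their backs; the gripper's body (75 mm by 190 mm) begins 51 mm behind the grasp point.
Start: joints at [1.255, 0.321, -0.07, 1.45, 0.023, 1.371, -0.057], TCP at [0.21, -0.615, 0.242] pointing down, gripper open.
Joint ranges: [-2.86, 2.86], [-0.3, 2.09], [-1.38, 1.24], [0.06, 2.45], [-1.56, 4.7], [0.09, 2.05], [-2.69, 2.69]. Speed limits (rad/s): [2.57, 2.57, 3.14, 3.14, 3.14, 3.14, 3.14].

## Interface

Orientations are given as a rotation vector (axis times angle).
In Python, from bench import get_state, get_image, camera_info, close_job gives the robot as it stands.
- The arm moves only by the tool jog_arm, never from a script. Its argument "targets" is a list of rows, each a list of 7 numbers: the turn, a rotation vector about the tool's x, y, z in degrees, then the shift along the tool's x, y, z in cm, then the finger opening in cm, from 0 to 8.7. In form: [[wx, wy, wz, tx, ty, tz, jaw], ...]. A call has 1 to 10 rows; each row shifts and turns the commanded pose from where the row before left it, along the tool's axes as they then stand; what a row does not reach is not made up. A row lasts 1/8 s, in which the tool goes at most 62.5 mm and 10.7 degrees, less where a joint would pass 70% of its speed; a pose out of reach is approached as far as the arm can. A call is refused whole if a number of a shift passes 6.25 or a number of a turn 10.7, either way. A call with a gripper value outside its range is refused whole. The fingers move at their own pace and stop on an object; "squeeze" is the grip in N (left out, the last holds). Time passes only in rows, so rows that do not move let the fingers close. It gives the time, the measured TCP pose, the force and the opening at its end, in the units of the state.
- get_state(): the state, without advancing time (a new reading comes with each control period).
- get_image(name): name is "side" or "top"; returns (picture, depth): 480x640x3 uint8, red, green, blue; 480x640 float32, m along the optical axis (not along the pixel's ray), 0 where there is no reading.
- camera_info(name): a dict with "intrinsics" (3x3 intrinsics, pixels), "world_from_camera" (4x4, takes a point from camera to world coordinates). Camera axes: x right, y up, looking along -z (the intrinsics and any distortion apply to the point x, -y, -z); pixel columns grow to the right and rows downward; lengths in m; the calibration is good to about 2 mm. A picture is of the moment at which its call begins. camera_info takes no time and is no camera call.
- close_job(): hands the job in, once; it reports no verdict.
The state is a dict: "time": time; "joint_positions": joint angles; "qd": joint speeds; "joint_torque": joint torques, N m; "position": TCP position; "tool_rot": TCP orientation; "ft_force": force on the tool from outside, world axes, zero at the start; "torque": the same for the moment, N m; "grip_width": opening from 0.0 (shut) to 1.0 (fully open).
Only numpy, scipy, OpenCV 4.12 (cv2) and the standard library are available. Lean on these libraries where they do the work, as an engineer would, in place of code of your own. Each camera call takes 0.05 s, during which the arm holds its last target.

## Task

Get the radio desk ready: slide every filter cassette lying on the desk fully home into a bay of the rack, one to a bay, and then roll the selector box's thumbwheel by its edge until the digit centred in its window is the number of cassettes in the rack. Also stand the desk microphone upright on the desk, midway between the rack's front left corner and the right side of the selector box; leave the other things on the desk where they are.

Things in the scene. Friction and masses are not known exactly. Their poses are not given: they have to be found in the camera images.
- cassette0: flat aluminium filter cassette on the desk (or absent), 0.16 kg, all alike: plate 110 (x) x 50 (y) x 10 mm thick, with a black upright grip fin on its rear: 36 mm long (x), 12 mm thick (y), from 10 to 50 mm above the underside, centred at x = -35 mm. Origin: centre of the underside; +x points to the nose, which enters the bay first; fits any bay
- cassette1: flat aluminium filter cassette on the desk (or absent), 0.16 kg, all alike: plate 110 (x) x 50 (y) x 10 mm thick, with a black upright grip fin on its rear: 36 mm long (x), 12 mm thick (y), from 10 to 50 mm above the underside, centred at x = -35 mm. Origin: centre of the underside; +x points to the nose, which enters the bay first; fits any bay
- cassette2: flat aluminium filter cassette on the desk (or absent), 0.16 kg, all alike: plate 110 (x) x 50 (y) x 10 mm thick, with a black upright grip fin on its rear: 36 mm long (x), 12 mm thick (y), from 10 to 50 mm above the underside, centred at x = -35 mm. Origin: centre of the underside; +x points to the nose, which enters the bay first; fits any bay
- cassette3: flat aluminium filter cassette on the desk (or absent), 0.16 kg, all alike: plate 110 (x) x 50 (y) x 10 mm thick, with a black upright grip fin on its rear: 36 mm long (x), 12 mm thick (y), from 10 to 50 mm above the underside, centred at x = -35 mm. Origin: centre of the underside; +x points to the nose, which enters the bay first; fits any bay
- rack: fixed grey rack unit, 80 mm deep (x) x 264 mm wide (y) x 50 mm high, with four open bays in its front face, which is at x = -40 mm and faces the robot (-x). Origin: centre of the underside. Each bay is a flat level slot 56 mm wide, 15 mm high, floor 6 mm above the desk, 66 mm deep to the end stop; bays are 64 mm apart. Cassettes slide in towards +x of the rack
- bay0 (a point): bay 0 of the rack (0 is rightmost seen from the robot, 3 leftmost): where a cassette's origin lies when it is fully home, 11 mm inside the front face, on the bay's floor; axes as the rack's. Fully home the nose is at the end stop and the rear 44 mm with the fin stays outside, fin front 6 mm before the rack's face
- bay1 (a point): bay 1 of the rack (0 is rightmost seen from the robot, 3 leftmost): where a cassette's origin lies when it is fully home, 11 mm inside the front face, on the bay's floor; axes as the rack's. Fully home the nose is at the end stop and the rear 44 mm with the fin stays outside, fin front 6 mm before the rack's face
- bay2 (a point): bay 2 of the rack (0 is rightmost seen from the robot, 3 leftmost): where a cassette's origin lies when it is fully home, 11 mm inside the front face, on the bay's floor; axes as the rack's. Fully home the nose is at the end stop and the rear 44 mm with the fin stays outside, fin front 6 mm before the rack's face
- bay3 (a point): bay 3 of the rack (0 is rightmost seen from the robot, 3 leftmost): where a cassette's origin lies when it is fully home, 11 mm inside the front face, on the bay's floor; axes as the rack's. Fully home the nose is at the end stop and the rear 44 mm with the fin stays outside, fin front 6 mm before the rack's face
- rack_corner (a point): the rack's front left corner as seen from the robot, at desk level
- selector: fixed grey selector box left of the rack, 120 (x) x 120 (y) mm, flat top 78 mm high, from which a knurled black thumbwheel stands out (axle along y). Left (+y) of the wheel a black hood, y = 13 to 59 mm, 107 mm high, has a window 22 x 38 mm in its top that shows a white digit of the wheel's drum, upright for a viewer at the robot. Origin: centre of the underside; front faces the robot (-x)
- wheel_axle (a point): centre of the thumbwheel, on its axle, 58 mm above the desk, at y = -30 mm of the selector box, with the box's axes. Wheel radius 46 mm, thickness 14 mm (y); its rim stands up to 26 mm above the box top; 36 mm are free between wheel and hood, all is free on the other side
- wheel (a joint): angle of the thumbwheel, rad: digit d (0 to 9) is centred in the window at d x 0.6283. It grows as the top of the rim is rolled away from the robot (+x of the box), falls as it is rolled towards the robot. It turns with about 2 N at the rim, has no clicks, stays where it is left, and stops just before 0 and just after 9
- selector_side (a point): middle of the selector box's right side (the side towards the rack), at desk level; 150 to 190 mm from the rack's front left corner
- mic: desk microphone, 0.35 kg, 144 mm high: heavy round steel base 70 mm across, 16 mm high; black stem 16 mm thick; upright steel cylinder head 38 mm across from 94 to 144 mm. Origin: centre of the underside
- pen_tub: white plastic tub of pens, 96 mm across, pens up to 160 mm high; leave it alone. Origin: centre of the underside
- white_tub: empty white plastic tub, 90 mm across, 90 mm high; leave it alone. Origin: centre of the underside
- tumbler: brown glass tumbler, 68 mm across, 95 mm high; leave it alone. Origin: centre of the underside
- mouse: red computer mouse, 100 x 56 mm, 33 mm high; leave it alone. Origin: centre of the underside
- pin_box: small yellow cardboard box, 75 x 50 x 22 mm; leave it alone. Origin: centre of the underside
- steel_rule: flat steel rule, 200 x 30 x 4 mm; leave it alone. Origin: centre of the underside

How it is judged:
On the way, in this order (a step that is already met when the one before it is completed fails the run):
1. every cassette present is fully home in a bay ((distance between cassette0 and bay0 below 0.006 m or distance between cassette0 and bay1 below 0.006 m or distance between cassette0 and bay2 below 0.006 m or distance between cassette0 and bay3 below 0.006 m) and angle between the x axis of each of cassette0, cassette1, cassette2, cassette3 and the x axis of rack, either way round below 0.1 rad and linear speed of each of cassette0, cassette1, cassette2, cassette3 below 0.02 m/s and (distance between cassette1 and bay0 below 0.006 m or distance between cassette1 and bay1 below 0.006 m or distance between cassette1 and bay2 below 0.006 m or distance between cassette1 and bay3 below 0.006 m) and (distance between cassette2 and bay0 below 0.006 m or distance between cassette2 and bay1 below 0.006 m or distance between cassette2 and bay2 below 0.006 m or distance between cassette2 and bay3 below 0.006 m) and (distance between cassette3 and bay0 below 0.006 m or distance between cassette3 and bay1 below 0.006 m or distance between cassette3 and bay2 below 0.006 m or distance between cassette3 and bay3 below 0.006 m) and height (world z) of rack below 5 m), for 0.3 s.
2. after that, the wheel is rolled until the window shows the number of cassettes (value of joint wheel between 1.10664 and 2.66327 rad and ((height (world z) of cassette0 below -50 m and height (world z) of rack below 5 m) or (height (world z) of cassette1 below -50 m and height (world z) of rack below 5 m) or (height (world z) of cassette2 below -50 m and height (world z) of rack below 5 m) or value of joint wheel above 1.73496 rad) and ((height (world z) of cassette0 below -50 m and height (world z) of rack below 5 m) or (height (world z) of cassette1 below -50 m and height (world z) of rack below 5 m) or (height (world z) of cassette3 below -50 m and height (world z) of rack below 5 m) or value of joint wheel above 1.73496 rad) and ((height (world z) of cassette0 below -50 m and height (world z) of rack below 5 m) or (height (world z) of cassette2 below -50 m and height (world z) of rack below 5 m) or (height (world z) of cassette3 below -50 m and height (world z) of rack below 5 m) or value of joint wheel above 1.73496 rad) and ((height (world z) of cassette1 below -50 m and height (world z) of rack below 5 m) or (height (world z) of cassette2 below -50 m and height (world z) of rack below 5 m) or (height (world z) of cassette3 below -50 m and height (world z) of rack below 5 m) or value of joint wheel above 1.73496 rad) and ((height (world z) of cassette0 below -50 m and height (world z) of rack below 5 m) or (height (world z) of cassette1 below -50 m and height (world z) of rack below 5 m) or (height (world z) of cassette2 below -50 m and height (world z) of rack below 5 m) or (height (world z) of cassette3 below -50 m and height (world z) of rack below 5 m) or value of joint wheel above 2.36327 rad) and (height (world z) of cassette0 above -50 m or value of joint wheel below 2.03496 rad) and (height (world z) of cassette1 above -50 m or value of joint wheel below 2.03496 rad) and (height (world z) of cassette2 above -50 m or value of joint wheel below 2.03496 rad) and (height (world z) of cassette3 above -50 m or value of joint wheel below 2.03496 rad) and (height (world z) of any of cassette0, cassette1 above -50 m or value of joint wheel below 1.40664 rad) and (height (world z) of any of cassette0, cassette2 above -50 m or value of joint wheel below 1.40664 rad) and (height (world z) of any of cassette0, cassette3 above -50 m or value of joint wheel below 1.40664 rad) and (height (world z) of any of cassette1, cassette2 above -50 m or value of joint wheel below 1.40664 rad) and (height (world z) of any of cassette1, cassette3 above -50 m or value of joint wheel below 1.40664 rad) and (height (world z) of any of cassette2, cassette3 above -50 m or value of joint wheel below 1.40664 rad) and velocity of joint wheel between -0.1 and 0.1 rad/s), for 0.4 s.
At the end, for the whole second after the job is handed in: Each cassette within 6 mm of a bay's home point, in line within 0.1 rad, at rest; wheel still, within 0.15 rad of the digit equal to their number; microphone upright on the desk (0.1 rad), its centre within 115 mm of both the rack's front left corner and the middle of the selector's right side (all of step 1 and all of step 2 and horizontal distance between mic and rack_corner below 0.115 m and horizontal distance between mic and selector_side below 0.115 m and angle between mic's own z axis and vertical below 0.1 rad and height (world z) of mic below 0.008 m and linear speed of mic below 0.02 m/s); the robot touches nothing.
It fails at once if one of the other things on the desk (tubs, tumbler, mouse, box, rule) is pushed more than 40 mm from its place (distance of any of pen_tub, white_tub, tumbler, mouse, pin_box, steel_rule from where it was at the start of the episode above 0.04 m).
Of cassette0, cassette1, cassette2, cassette3 only 2 to 4 are there at a start; the rules pass over those that are not, and their reading is None.
At some moment in a run one of cassette0, cassette1, cassette2, cassette3, mic may be knocked a few centimetres aside while the robot is not near it.
Once in a run the grip may slacken for a moment while it holds something.
It also fails if it takes over 210 s, if anything falls off the work surface, if the arm or the gripper's body presses on something with over 40 N, if the wrist force passes 120 N, or if a joint passes its speed limit or range.

## Working session

There is one attempt and no reset: what is moved stays moved. The work goes in short steps, Python scripts to look and compute and a tool call to move; the robot and the scene stay as the last step left them, time stands still between calls to the robot, and variables do not carry over. Pictures are saved under pics/ and viewed, and the job is handed in when it is done.

Besides the shell and the picture viewer there is one more tool, called after "Emit:" by a JSON object that holds its "api" and its "payload", one argument or row to a line. jog_arm: Moves the arm, as the interface text tells. Its arguments: {"type":"object","properties":{"targets":{"type":"array"},"squeeze":{"type":"number"}},"required":["targets"]}

```bash
mkdir -p pics; ls; python3 - <<'E'
from bench import *
import cv2,numpy as np
print(get_state())
for n in("side","top"):
    im,d=get_image(n); c=camera_info(n); print(n,c)
    cv2.imwrite(f"pics/{n}0.png",im[:,:,::-1]); np.savez(f"{n}0.npz",im=im,d=d)
E
```

```text
pics
{'time': 0.0, 'joint_positions': array([ 1.25510397,  0.32180521, -0.07006191,  1.45170089,  0.02262033,
        1.37079644, -0.05689933]), 'qd': array([-0.00100316, -0.00205081, -0.00061855, -0.00167528, -0.00086779,
        0.00094489,  0.00030567]), 'joint_torque': array([-2.33952642e-04, -4.91287494e+01, -4.03860155e-01, -3.12530851e+01,
       -6.39660470e-02,  4.35347459e-02,  1.60704508e-04]), 'position': array([ 0.21026299, -0.61449319,  0.24045987]), 'tool_rot': array([ 0.96397357,  1.34904421, -0.96229646]), 'ft_force': array([0.03157047, 0.06798665, 0.83637107]), 'torque': array([-0.01946099, -0.03809063,  0.02182125]), 'grip_width': 1.0046261620114496}
side {'intrinsics': array([[474.49621783,   0.        , 326.44871105],
       [  0.        , 474.49621783, 242.57691303],
       [  0.        ,   0.        ,   1.        ]]), 'world_from_camera': array([[-0.85650177,  0.36202708, -0.36788735,  0.17408472],
       [-0.51575622, -0.57267807,  0.63720904,  0.57400092],
       [ 0.02000591,  0.73551086,  0.6772175 ,  0.74312253],
       [ 0.        ,  0.        ,  0.        ,  1.        ]])}
top {'intrinsics': array([[536.57558261,   0.        , 318.1664118 ],
       [  0.        , 536.57558261, 237.36044864],
       [  0.        ,   0.        ,   1.        ]]), 'world_from_camera': array([[-3.02124482e-02,  9.93016901e-01, -1.14037894e-01,
         3.68545700e-01],
       [-9.99539447e-01, -3.03399500e-02,  6.17782575e-04,
        -6.31186641e-02],
       [-2.84643548e-03,  1.14004038e-01,  9.93476209e-01,
         1.43079264e+00],
       [ 0.00000000e+00,  0.00000000e+00,  0.00000000e+00,
         1.00000000e+00]])}
```

View pics/side0.png

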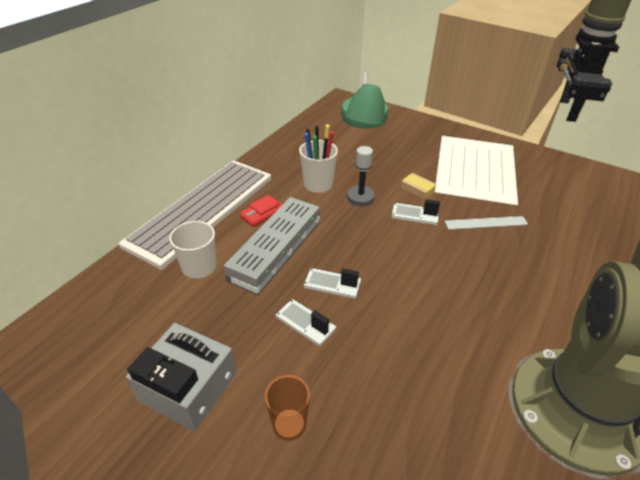

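View pics/top0.png

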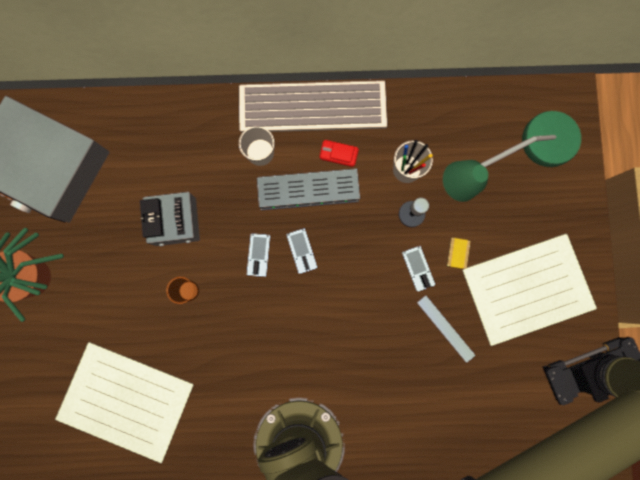

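```bash
cat > h.py <<'E'
from bench import *
import cv2,numpy as np
from scipy.spatial.transform import Rotation as R
def cloud(n,im=None,d=None):
    if im is None: im,d=get_image(n)
    c=camera_info(n);K=c["intrinsics"];T=c["world_from_camera"]
    v,u=np.mgrid[0:480,0:640]
    P=np.stack([(u-K[0,2])/K[0,0]*d,-(v-K[1,2])/K[1,1]*d,-d],-1)
    W=P@T[:3,:3].T+T[:3,3]; W[d==0]=np.nan
    return im,d,W
def ray(n,u,v,z):
    c=camera_info(n);K=c["intrinsics"];T=c["world_from_camera"]
    r=T[:3,:3]@np.array([(u-K[0,2])/K[0,0],-(v-K[1,2])/K[1,1],-1]);o=T[:3,3]
    return o+r*(z-o[2])/r[2]
def proj(n,p):
    c=camera_info(n);K=c["intrinsics"];T=c["world_from_camera"]
    q=(np.atleast_2d(p)-T[:3,3])@T[:3,:3]; q=q*[1,-1,-1]
    return (q@K.T)[:,:2]/q[:,2:]
def ortho(n,z,x0,x1,y0,y1,s,name,im):
    # rectified view of plane z; image up=+x, left=+y; s px per m
    H,Wd=int((x1-x0)*s),int((y1-y0)*s)
    r,c=np.mgrid[0:H,0:Wd]
    P=np.stack([x1-r/s,y1-c/s,np.full(r.shape,z)],-1).reshape(-1,3)
    m=proj(n,P).astype(np.float32).reshape(H,Wd,2)
    o=cv2.remap(im,m[...,0],m[...,1],cv2.INTER_CUBIC)
    cv2.imwrite(name,o[:,:,::-1]); return o
E
python3 - <<'E'
from h import *
for n in("side","top"):
    f=np.load(n+"0.npz");im,d,W=cloud(n,f["im"],f["d"])
    z=W[...,2]
    print(n,"desk z",np.nanmedian(z[250:330,320:360] if n=="top" else z[330:360,400:450]), np.nanstd(z[300:330,320:360]))
    g=im.astype(int).sum(-1)
    x,y=W[...,0],W[...,1]
    reg=(x>.3)&(x<.9)&(abs(y)<.45)
    m=(reg&(z>0.006)).astype(np.uint8)
    k,l,s,c=cv2.connectedComponentsWithStats(m)
    for i in range(1,k):
        if s[i,4]<40: continue
        q=W[l==i]; r=cv2.minAreaRect(q[:,:2].astype(np.float32)*1000)
        print(s[i,:5],"ctr",np.round(r[0]),"size",np.round(r[1]),"ang",round(r[2],1),"zmax",np.round(np.percentile(q[:,2],[50,98]),3))
E
```

```text
side desk z 0.000990022169572169 0.01341738756992487
[ 345   83   40   41 1227] ctr [ 637. -403.] size [88. 88.] ang 75.0 zmax [0.215 0.25 ]
[ 300  124   38   68 1816] ctr [ 715. -308.] size [96. 95.] ang 2.1 zmax [0.089 0.158]
[347 146  28  60 891] ctr [ 614. -347.] size [ 69. 151.] ang 36.0 zmax [0.051 0.146]
[ 137  167  134  110 5096] ctr [814. -58.] size [401. 172.] ang 90.0 zmax [0.026 0.091]
[401 174  35  24 453] ctr [ 482. -429.] size [52. 79.] ang 82.0 zmax [0.023 0.027]
[ 224  195   95   99 5013] ctr [707. -42.] size [179. 274.] ang 3.1 zmax [0.05  0.054]
[392 199  48  25 762] ctr [ 445. -328.] size [110.  58.] ang 18.9 zmax [0.012 0.052]
[ 304  268   57   29 1119] ctr [500. -18.] size [110.  53.] ang 15.7 zmax [0.012 0.051]
[ 276  299   60   45 1302] ctr [492.  97.] size [ 53. 111.] ang 83.8 zmax [0.012 0.051]
[ 126  323  110  107 7299] ctr [587. 318.] size [125. 122.] ang 5.5 zmax [0.079 0.109]
[ 265  375   45   65 2272] ctr [403. 283.] size [66. 67.] ang 9.2 zmax [0.065 0.097]
top desk z -9.27668563166506e-06 0.003123174132019371
[ 239  100  148   66 4740] ctr [813. -58.]
[... 282 characters left out ...]
ang 35.0 zmax [0.226 0.251]
[ 257  168  103   42 3263] ctr [664. -44.] size [ 95. 269.] ang 3.5 zmax [0.05  0.056]
[ 139  192   61   54 2743] ctr [587. 333.] size [164. 134.] ang 88.6 zmax [0.08  0.111]
[399 198  30  29 637] ctr [ 594. -317.] size [71. 82.] ang 82.6 zmax [0.019 0.148]
[287 228  30  45 717] ctr [499. -19.] size [113.  55.] ang 14.4 zmax [0.011 0.052]
[247 233  25  44 748] ctr [491.  97.] size [ 56. 112.] ang 80.9 zmax [0.011 0.053]
[447 238  20  31 508] ctr [ 478. -428.] size [49. 79.] ang 85.4 zmax [0.022 0.028]
[403 247  32  45 725] ctr [ 440. -328.] size [112.  53.] ang 18.7 zmax [0.011 0.052]
[167 277  32  27 588] ctr [402. 290.] size [83. 65.] ang 84.3 zmax [0.063 0.099]
```

```bash
python3 - <<'E'
from h import *
f=np.load("top0.npz");g=np.load("side0.npz")
a=ortho("top",.05,.56,.74,-.21,.13,2000,"pics/rt.png",f["im"])
b=ortho("side",.05,.56,.74,-.21,.13,2000,"pics/rs.png",g["im"])
cv2.imwrite("pics/rack.png",np.vstack([a,b])[:,:,::-1])
s=ortho("side",.107,.50,.68,.22,.42,2400,"pics/selside.png",g["im"])
s=ortho("top",.107,.50,.68,.22,.42,2400,"pics/seltop.png",f["im"])
E
```

```text
(no output)
```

View pics/rack.png

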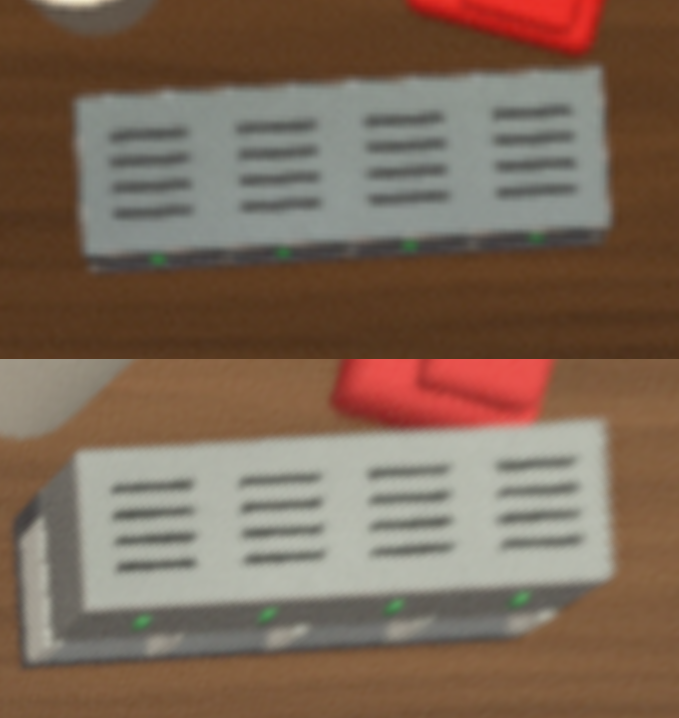

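View pics/selside.png

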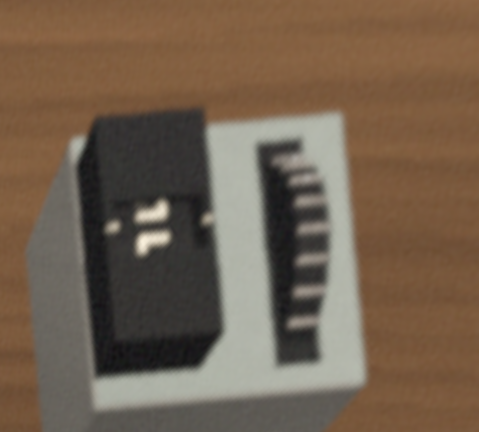

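```bash
python3 - <<'E'
from h import *
f=np.load("top0.npz");g=np.load("side0.npz")
a=ortho("side",.1,.56,.62,.30,.38,6000,"pics/d1.png",g["im"])
b=ortho("top",.1,.56,.62,.30,.38,6000,"pics/d2.png",f["im"])
cv2.imwrite("pics/d.png",np.vstack([a,b])[:,:,::-1])
E
```

```text
(no output)
```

View pics/d.png

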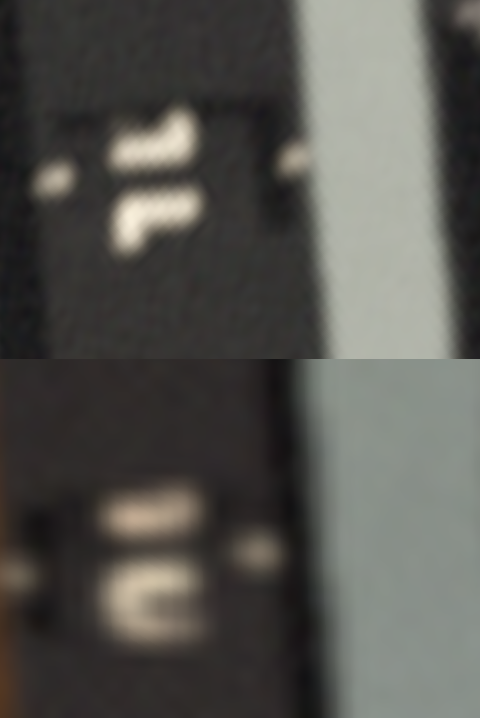

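View pics/seltop.png

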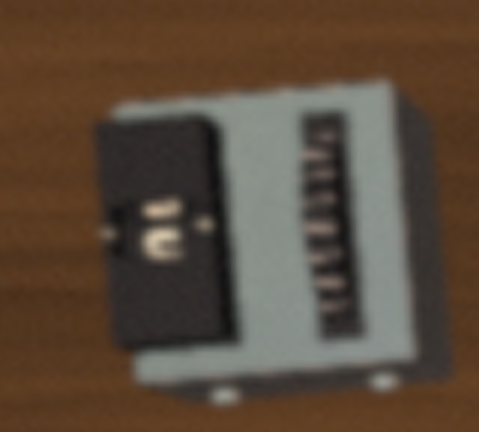

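```bash
cat >> h.py <<'E'
def cass(W,im,c,r=.09):
    """fin top points & plate rect near c"""
    q=W[(np.hypot(W[...,0]-c[0],W[...,1]-c[1])<r)&(W[...,2]>.005)&(W[...,2]<.07)]
    f=q[q[:,2]>.044]
    a=cv2.minAreaRect(q[:,:2].astype(np.float32)*1000); b=cv2.minAreaRect(f[:,:2].astype(np.float32)*1000)
    return [np.round(x,1) for x in (a[0],a[1],a[2],b[0],b[1],b[2],len(f))]
def tgt(p,yaw_deg):
    """tool down, tool z along (cassette) y dir of yaw; tool x=-Z, z=(-s,c,0) ; choose sign nearest"""
    st=get_state(); Rc=R.from_rotvec(st["tool_rot"]); best=None
    for k in (1,-1):
        y=np.deg2rad(yaw_deg); z=k*np.array([-np.sin(y),np.cos(y),0]); x=np.array([0,0,-1.]); yy=np.cross(z,x)
        Rt=R.from_matrix(np.stack([x,yy,z],1)); d=Rc.inv()*Rt
        if best is None or d.magnitude()<best[0]: best=(d.magnitude(),d,Rt)
    d=best[1]; sh=best[2].inv().apply(np.array(p)-st["position"])*100; 
    print("t",round(st["time"],2),"pos",np.round(st["position"],4),"q7",round(st["joint_positions"][6],2),"F",np.round(st["ft_force"],1),"grip mm",round(st["grip_width"]*87,1))
    print("turn deg",np.round(np.rad2deg(d.as_rotvec()),2),"shift cm after turn",np.round(sh,2),"| before turn",np.round(Rc.inv().apply(np.array(p)-st["position"])*100,2))
E
python3 - <<'E'
from h import *
for n in("side","top"):
    f=np.load(n+"0.npz");im,d,W=cloud(n,f["im"],f["d"])
    for c in((.442,-.328),(.50,-.018),(.492,.097)): print(n,*cass(W,im,c))
print(R.from_rotvec(get_state()["tool_rot"]).as_matrix().round(2))
tgt((.407,-.340,.2),18.8)
for u,v in((425,300),(470,358),(418,298)):print(ray("top",u,v,0))
E
```

```text
side [ 442.9 -336.1] [135.2 154.8] 48.9 [ 411.2 -336.5] [33.8 19. ] 27.5 77
side [491.9  10.3] [110.  114.4] 15.4 [465.9 -28.3] [35.6 14.8] 18.4 112
side [485.   70.8] [138.6 129.3] 7.2 [457.5 101. ] [13.5 36.5] 82.6 137
top [ 443.3 -325.6] [168.4 165.4] 47.7 [ 407.9 -337.9] [35.2 12.1] 16.4 66
top [497.3 -17.9] [168.1 168.1] 20.4 [463.8 -29.1] [36.1 11.5] 17.0 65
top [491.   99.7] [173.6 172.1] 79.6 [455.4 100.2] [12. 36.] 83.4 70
[[-0.    0.95  0.32]
 [ 0.    0.32 -0.95]
 [-1.   -0.   -0.  ]]
t 0.1 pos [ 0.2103 -0.6145  0.2406] q7 -0.06 F [ 0.4 -0.   0.2] grip mm 87.2
turn deg [ 0.09 -0.1   0.01] shift cm after turn [  4.06  27.47 -19.65] | before turn [  4.09  27.5  -19.6 ]
[ 0.35732244 -0.34163068  0.        ]
[ 0.20332622 -0.45119632  0.        ]
[ 0.36313694 -0.32338977  0.        ]
```

Emit:
{"api": "jog_arm", "payload": {
  "targets": [
    [0, 0, 0, 0.7, 4.6, -3.27, 4.5],
    [0, 0, 0, 0.7, 4.6, -3.27, 4.5],
    [0, 0, 0, 0.7, 4.6, -3.27, 4.5],
    [0, 0, 0, 0.7, 4.6, -3.27, 4.5],
    [0, 0, 0, 0.7, 4.6, -3.27, 4.5],
    [0, 0, 0, 0.7, 4.6, -3.27, 4.5],
    [0, 0, 0, 5, 0, 0, 4.5],
    [0, 0, 0, 4.5, 0, 0, 4.5],
    [0, 0, 0, 0, 0, 0, 4.5]
  ],
  "squeeze": 25
}}

```text
time: 1.23
position: [0.4054, -0.3378, 0.101]
tool_rot: [0.964, 1.356, -0.963]
ft_force: [0.0, 0.3, -0.5]
grip_width: 0.516
```

```bash
python3 - <<'E'
from h import *
tgt((.409,-.338,.034),18.0)
for n in("side","top"):
    im,d=get_image(n);np.savez(n+"1.npz",im=im,d=d)
    u,v=proj(n,[.41,-.338,.05])[0].astype(int)
    c=im[max(0,v-70):v+70,u-90:u+90]; cv2.imwrite(f"pics/{n}1.png",cv2.resize(c[:,:,::-1],None,fx=4,fy=4))
E
```

```text
t 1.23 pos [ 0.4054 -0.3378  0.101 ] q7 -0.65 F [ 0.   0.3 -0.5] grip mm 44.9
turn deg [ 0.92 -0.42  0.25] shift cm after turn [6.7  0.33 0.13] | before turn [6.7  0.36 0.18]
```

View pics/side1.png

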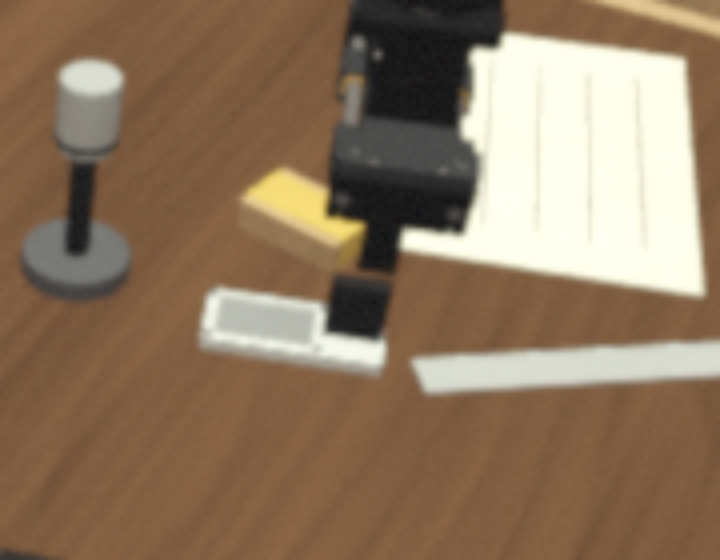

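Emit:
{"api": "jog_arm", "payload": {
  "targets": [
    [0.9, -0.4, 0.2, 2.5, 0.35, 0.15, 4.5],
    [0, 0, 0, 2.5, 0, 0, 4.5],
    [0, 0, 0, 1.6, 0, 0, 4.5],
    [0, 0, 0, 0, 0, 0, 4.5],
    [0, 0, 0, 0, 0, 0, 0.6],
    [0, 0, 0, 0, 0, 0, 0.6],
    [0, 0, 0, 0, 0, 0, 0.6],
    [0, 0, 0, 0, 0, 0, 0.6]
  ],
  "squeeze": 25
}}

```text
time: 2.33
position: [0.4121, -0.3404, 0.0388]
tool_rot: [0.973, 1.334, -0.975]
ft_force: [-0.8, 1.4, 0.7]
grip_width: 0.151
```

```bash
python3 - <<'E'
from h import *
tgt((.409,-.338,.1),18.0)
E
```

```text
t 2.33 pos [ 0.4121 -0.3404  0.0388] q7 -0.7 F [-0.8  1.4  0.7] grip mm 13.1
turn deg [-0.   0.4 -0.2] shift cm after turn [-6.12 -0.22 -0.32] | before turn [-6.12 -0.2  -0.28]
```

Emit:
{"api": "jog_arm", "payload": {
  "targets": [
    [0, 0, 0, -3, 0, 0, 0.6],
    [0, 0, 0, -3, 0, 0, 0.6],
    [0, 0, 0, 0, 0, 0, 0.6]
  ]
}}

```text
time: 2.7
position: [0.4132, -0.3413, 0.1007]
tool_rot: [0.972, 1.329, -0.975]
ft_force: [1.3, -0.0, -1.7]
grip_width: 0.135
```

```bash
python3 - <<'E'
from h import *
tgt((.5216,-.1457,.1),3.2)
tgt((.5216,-.1457,.1),3.2)
E
```

```text
t 2.7 pos [ 0.4132 -0.3413  0.1007] q7 -0.67 F [ 1.3 -0.  -1.7] grip mm 11.8
turn deg [14.79  0.6  -0.42] shift cm after turn [  0.07  11.92 -18.93] | before turn [ -0.    16.35 -15.26]
t 2.7 pos [ 0.4132 -0.3413  0.1007] q7 -0.67 F [ 1.3 -0.  -1.7] grip mm 11.8
turn deg [14.79  0.6  -0.42] shift cm after turn [  0.07  11.92 -18.93] | before turn [ -0.    16.35 -15.26]
```

Emit:
{"api": "jog_arm", "payload": {
  "targets": [
    [7.4, 0.3, -0.2, 0, 0, 0, 0.6],
    [7.4, 0.3, -0.2, 0, 0, 0, 0.6],
    [0, 0, 0, 0, 2.4, -3.8, 0.6],
    [0, 0, 0, 0, 2.4, -3.8, 0.6],
    [0, 0, 0, 0, 2.4, -3.8, 0.6],
    [0, 0, 0, 0, 2.4, -3.8, 0.6],
    [0, 0, 0, 0, 2.3, -3.7, 0.6],
    [0, 0, 0, 0, 0, 0, 0.6],
    [0, 0, 0, 0, 0, 0, 0.6]
  ]
}}

```text
time: 3.82
position: [0.5189, -0.1452, 0.0975]
tool_rot: [1.168, 1.242, -1.17]
ft_force: [-0.2, -0.9, -2.5]
grip_width: 0.131
```

```bash
python3 - <<'E'
from h import *
tgt((.5216,-.1457,.0475),3.2)
o=[]
for n in("side","top"):
    im,d=get_image(n);np.savez(n+"2.npz",im=im,d=d)
    u,v=proj(n,[.56,-.14,.05])[0].astype(int)
    c=im[max(0,v-70):v+70,u-90:u+90]; o.append(cv2.resize(c[:,:,::-1],None,fx=4,fy=4,interpolation=3)[:,:400*2][:280*2])
cv2.imwrite("pics/s2.png",o[0]);cv2.imwrite("pics/t2.png",o[1])
E
```

```text
t 3.83 pos [ 0.5189 -0.1452  0.0975] q7 -1.38 F [-0.2 -0.9 -2.5] grip mm 11.4
turn deg [-0.   -0.22  0.32] shift cm after turn [5.   0.26 0.07] | before turn [5.   0.29 0.08]
```

View pics/s2.png

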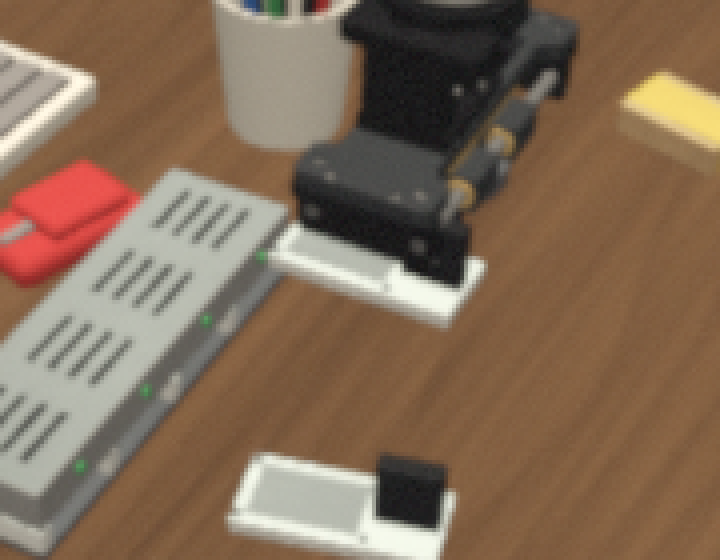

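View pics/t2.png

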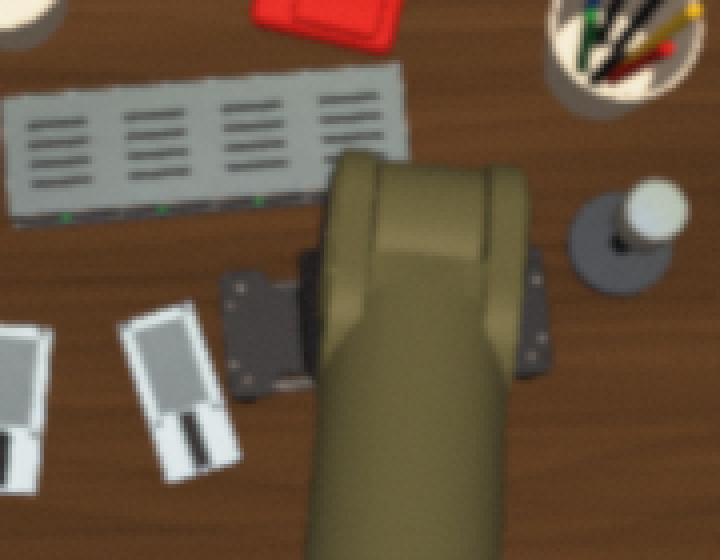

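Emit:
{"api": "jog_arm", "payload": {
  "targets": [
    [0, -0.2, 0.3, 2.5, 0.26, 0.07, 0.6],
    [0, 0, 0, 2.5, 0, 0, 0.6],
    [0, 0, 0, 0, 0, 0, 0.6],
    [0, 0, 0, 0, 0, 0, 0.6]
  ]
}}

```text
time: 4.42
position: [0.5229, -0.1462, 0.0495]
tool_rot: [1.17, 1.232, -1.167]
ft_force: [-0.2, -0.2, -1.3]
grip_width: 0.142
```

```bash
python3 - <<'E'
from h import *
tgt((.5216,-.1457,.0475),3.2)
im,d,W=cloud("side")
np.savez("side3.npz",im=im,d=d)
m=(im.min(-1)>120)&(abs(W[...,0]-.55)<.09)&(abs(W[...,1]+.14)<.05)&(W[...,2]>.004)&(W[...,2]<.035)
q=W[m]; print(len(q),np.percentile(q[:,2],[5,50,95]).round(4))
t=q[q[:,2]>np.median(q[:,2])-.003]
r=cv2.minAreaRect(t[:,:2].astype(np.float32)*1000);print(r)
A=np.c_[t[:,:2],np.ones(len(t))];print(np.linalg.lstsq(A,t[:,2],rcond=None)[0])
# rack top plane etc
ortho("side",.02,.47,.68,-.22,.0,3000,"pics/o3.png",im)
u,v=proj("side",[.57,-.12,.03])[0].astype(int)
cv2.imwrite("pics/s3.png",cv2.resize(im[v-60:v+60,u-80:u+80,::-1],None,fx=5,fy=5,interpolation=3))
E
```

```text
t 4.42 pos [ 0.5229 -0.1462  0.0495] q7 -1.41 F [-0.2 -0.2 -1.3] grip mm 12.4
turn deg [-0.08  0.02 -0.16] shift cm after turn [ 0.2  -0.12 -0.05] | before turn [ 0.2  -0.12 -0.05]
535 [0.0089 0.0167 0.0242]
((564.5330810546875, -138.33154296875), (132.76231384277344, 76.91554260253906), 4.4434990882873535)
[-0.05610556 -0.05033808  0.04276427]
```

View pics/s3.png

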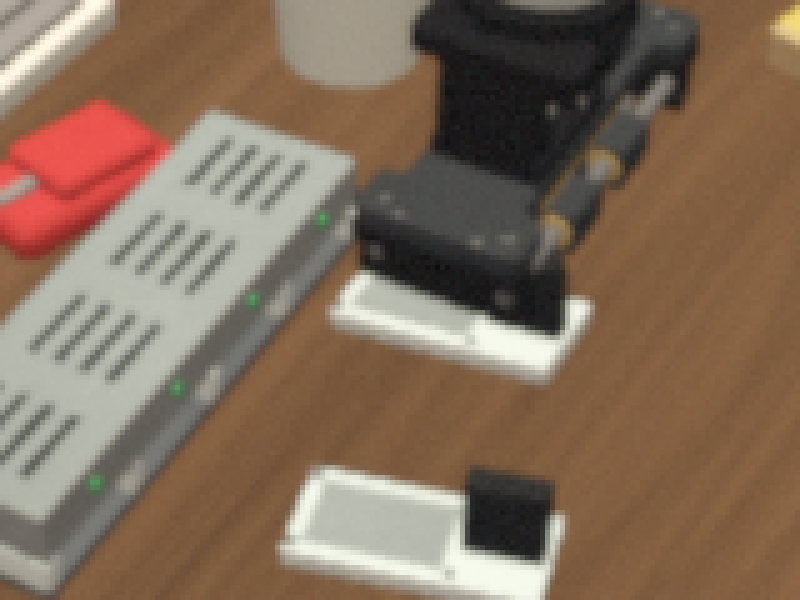

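View pics/o3.png

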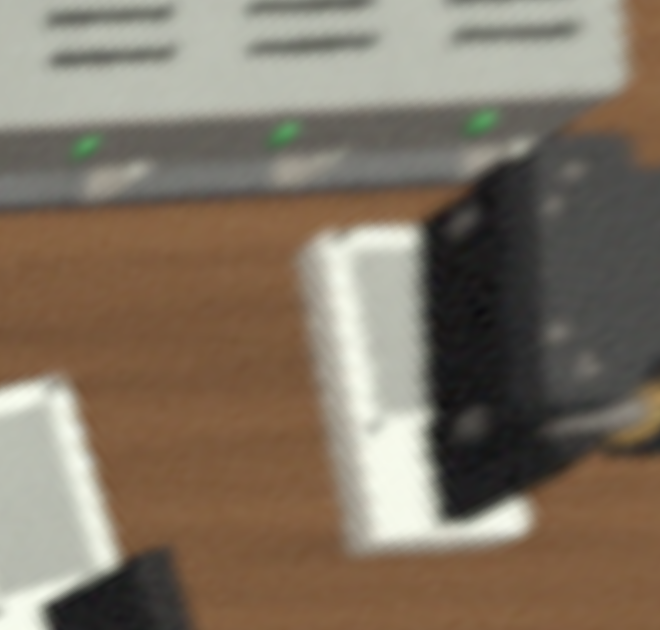

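```bash
cat >> h.py <<'E'
def plane(W,im,xr,yr,zr=(.004,.04),thr=150):
    x,y,z=W[...,0],W[...,1],W[...,2]
    m=(im.min(-1)>thr)&(x>xr[0])&(x<xr[1])&(y>yr[0])&(y<yr[1])&(z>zr[0])&(z<zr[1])
    m=cv2.erode(m.astype(np.uint8),np.ones((2,2)))>0
    t=W[m]
    for i in range(8):
        A=np.c_[t[:,:2]-[np.mean(xr),np.mean(yr)],np.ones(len(t))]
        c=np.linalg.lstsq(A,t[:,2],rcond=None)[0]; e=t[:,2]-A@c
        s=max(1.5*np.std(e),.0015); t=t[(e>-s)&(e<2*s)]
    print("plane n",len(t),"slope x deg",round(np.degrees(c[0]),2),"y",round(np.degrees(c[1]),2),"z mid",round(c[2],4),"rms",round(np.std(e),4))
E
python3 - <<'E'
from h import *
f=np.load("side3.npz");im,d,W=cloud("side",f["im"],f["d"])
plane(W,im,(.49,.60),(-.18,-.1))
plane(W,im,(.43,.57),(-.06,.03),(.004,.02))
f=np.load("side0.npz");im,d,W=cloud("side",f["im"],f["d"])
plane(W,im,(.43,.57),(-.06,.03),(.004,.02))
plane(W,im,(.36,.52),(-.38,-.28),(.004,.02))
E
```

```text
plane n 217 slope x deg -6.44 y 0.18 z mid 0.0189 rms 0.001
plane n 508 slope x deg 0.37 y -0.01 z mid 0.0119 rms 0.001
plane n 520 slope x deg 0.3 y -0.48 z mid 0.0117 rms 0.0009
plane n 311 slope x deg 0.4 y -0.17 z mid 0.012 rms 0.001
```

Emit:
{"api": "jog_arm", "payload": {
  "targets": [
    [0, 0, 0, 0, 0, 0, 0.4],
    [0, 0, 6.6, 0, 0, 0, 0.4],
    [0, 0, 0, 0.25, 0, 0, 0.4],
    [0, 0, 0, 0, 0, 0, 0.4]
  ],
  "squeeze": 50
}}

```text
time: 4.97
position: [0.5234, -0.1455, 0.0469]
tool_rot: [1.224, 1.151, -1.081]
ft_force: [-0.3, 0.3, -2.2]
grip_width: 0.134
```

```bash
python3 - <<'E'
from h import *
tgt((.5216,-.1457,.0475),3.2)
im,d,W=cloud("side")
np.savez("side4.npz",im=im,d=d)
plane(W,im,(.49,.60),(-.18,-.1))
ortho("side",.0185,.47,.68,-.22,.0,3000,"pics/o4.png",im)
E
```

```text
t 4.97 pos [ 0.5234 -0.1455  0.0469] q7 -1.35 F [-0.3  0.3 -2.2] grip mm 11.7
turn deg [-0.01  0.02 -6.7 ] shift cm after turn [-0.06 -0.18  0.01] | before turn [-0.08 -0.17  0.01]
plane n 184 slope x deg 0.13 y -0.38 z mid 0.0189 rms 0.0009
```

View pics/o4.png

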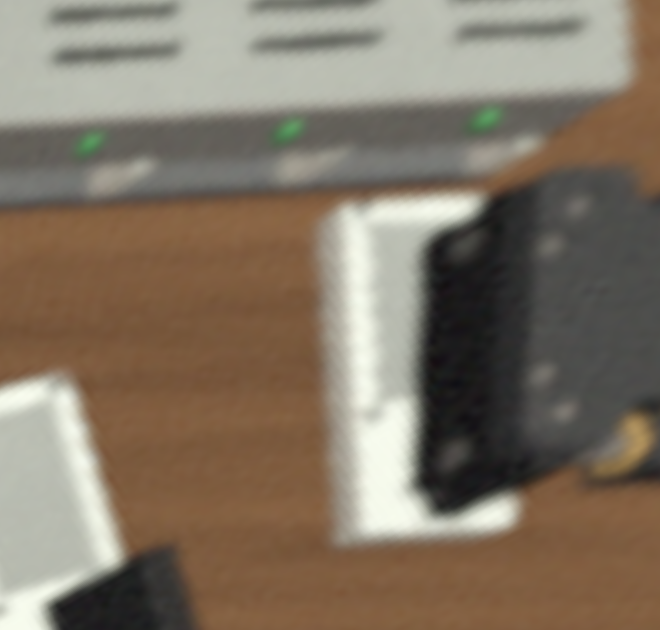

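Emit:
{"api": "jog_arm", "payload": {
  "targets": [
    [0, 0, 0, 0.115, 0.99, 0, 0.4],
    [0, 0, 0, 0.115, 0.99, 0, 0.4],
    [0, 0, 0, 0.115, 0.99, 0, 0.4],
    [0, 0, 0, 0.115, 0.99, 0, 0.4],
    [0, 0, 0, 0, 0, 0, 0.4]
  ]
}}

```text
time: 5.65
position: [0.5637, -0.1427, 0.0464]
tool_rot: [1.224, 1.151, -1.08]
ft_force: [0.2, 0.5, -1.7]
grip_width: 0.132
```

```bash
python3 - <<'E'
from h import *
tgt((.5216,-.1457,.0475),3.2)
im,d,W=cloud("side")
plane(W,im,(.53,.60),(-.18,-.1))
ortho("side",.0185,.47,.68,-.22,.0,3000,"pics/o5.png",im)
E
```

```text
t 5.65 pos [ 0.5637 -0.1427  0.0464] q7 -1.4 F [ 0.2  0.5 -1.7] grip mm 11.5
turn deg [ 0.04 -0.03 -6.75] shift cm after turn [-0.11 -4.22  0.06] | before turn [-0.6  -4.18  0.06]
plane n 97 slope x deg 1.27 y -0.0 z mid 0.0185 rms 0.0009
```

View pics/o5.png

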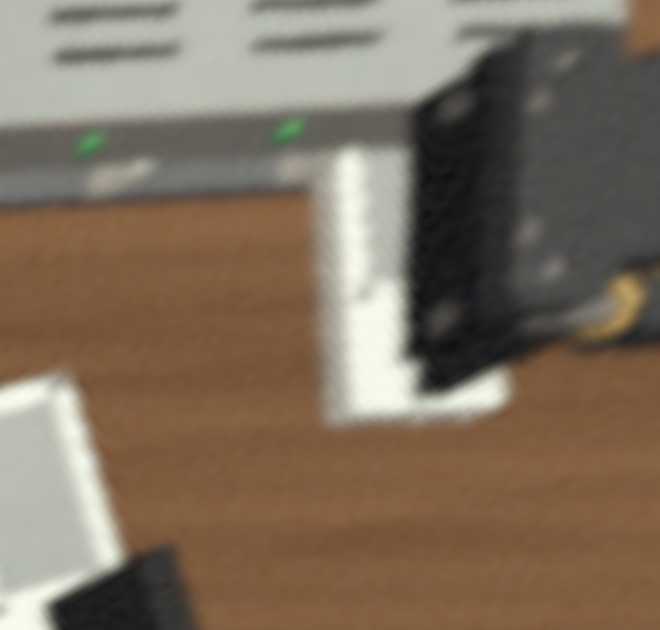

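Emit:
{"api": "jog_arm", "payload": {
  "targets": [
    [0, 0, 0, 0.115, 0.99, 0, 0.4],
    [0, 0, 0, 0.115, 0.99, 0, 0.4],
    [0, 0, 0, 0.115, 0.99, 0, 0.4],
    [0, 0, 0, 0.06, 0.5, 0, 0.4],
    [0, 0, 0, 0.02, 0.2, 0, 0.4],
    [0, 0, 0, 0, 0, 0, 0.4]
  ]
}}

```text
time: 6.45
position: [0.5995, -0.141, 0.0464]
tool_rot: [1.224, 1.151, -1.081]
ft_force: [0.3, -0.2, -1.7]
grip_width: 0.136
```

Emit:
{"api": "jog_arm", "payload": {
  "targets": [
    [0, 0, 0, 0.02, 0.2, 0, 0.4],
    [0, 0, 0, 0.02, 0.2, 0, 0.4],
    [0, 0, 0, 0, 0, 0, 0.4]
  ]
}}

```text
time: 6.82
position: [0.6031, -0.141, 0.0464]
tool_rot: [1.223, 1.151, -1.082]
ft_force: [-1.8, -0.7, -1.0]
grip_width: 0.133
```

```bash
python3 - <<'E'
from h import *
tgt((.6,-.1457,.0475),3.2)
E
```

```text
t 6.83 pos [ 0.6031 -0.141   0.0464] q7 -1.44 F [-1.8 -0.7 -1. ] grip mm 11.6
turn deg [-0.01  0.   -6.66] shift cm after turn [-0.11 -0.34  0.45] | before turn [-0.15 -0.32  0.45]
```

Emit:
{"api": "jog_arm", "payload": {
  "targets": [
    [0, 0, 0, 0.02, 0.2, 0, 0.4],
    [0, 0, 0, 0.02, 0.2, 0, 0.4],
    [0, 0, 0, 0, 0, 0, 0.4]
  ]
}}

```text
time: 7.2
position: [0.6033, -0.1411, 0.0458]
tool_rot: [1.22, 1.158, -1.088]
ft_force: [-12.3, 0.1, 7.8]
grip_width: 0.137
```

```bash
python3 - <<'E'
from h import *
tgt((.6,-.1457,.0475),3.2)
im,d,W=cloud("side")
plane(W,im,(.55,.62),(-.18,-.1))
ortho("side",.0185,.47,.68,-.22,.0,3000,"pics/o6.png",im)
E
```

```text
t 7.2 pos [ 0.6033 -0.1411  0.0458] q7 -1.44 F [-12.3   0.1   7.8] grip mm 11.9
turn deg [-0.04 -0.02 -6.17] shift cm after turn [-0.17 -0.35  0.44] | before turn [-0.21 -0.33  0.44]
plane n 65 slope x deg -0.58 y 2.04 z mid 0.0176 rms 0.001
```

View pics/o6.png

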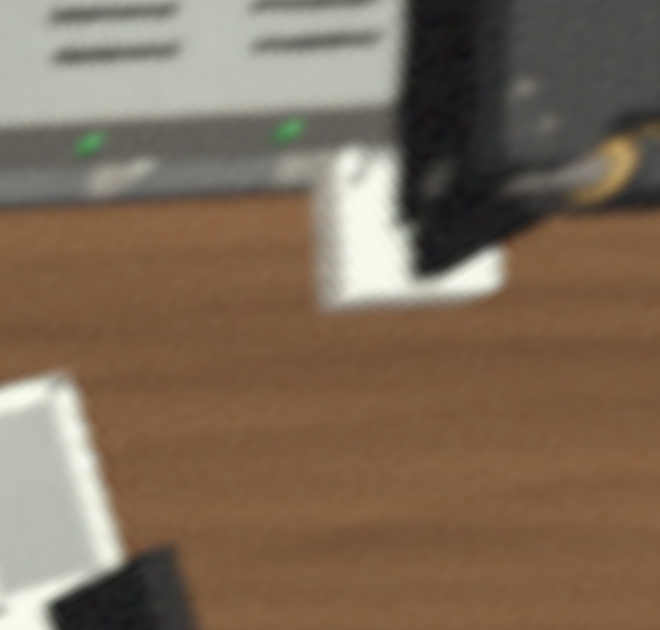

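Emit:
{"api": "jog_arm", "payload": {
  "targets": [
    [0, 0, 0, 0, -0.2, 0, 0.4],
    [0, 0, 0, 0, 0, 0, 3.0],
    [0, 0, 0, 0, 0, 0, 3.0],
    [0, 0, 0, 0, 0, 0, 3.0],
    [0, 0, 0, -3, 0, 0, 3.0],
    [0, 0, 0, -5, 0, 0, 4.5],
    [0, 0, 0, -3, 0, 0, 4.5],
    [0, 0, 0, 0, 0, 0, 4.5]
  ]
}}

```text
time: 8.25
position: [0.595, -0.1418, 0.1591]
tool_rot: [1.225, 1.145, -1.077]
ft_force: [0.3, 0.2, 0.1]
grip_width: 0.504
```

```bash
python3 - <<'E'
from h import *
tgt((.465,-.0285,.12),16)
im,d,W=cloud("side")
plane(W,im,(.55,.62),(-.18,-.1))
ortho("side",.0165,.47,.68,-.22,.0,3000,"pics/o7.png",im)
for n in ("side","top"):
  im,d,W=cloud(n)
  for c in((.50,-.018),(.492,.097)): print(*cass(W,im,c,.06))
E
```

```text
t 8.25 pos [ 0.595  -0.1418  0.1591] q7 -1.38 F [0.3 0.2 0.1] grip mm 43.8
turn deg [-12.78   0.93  -7.03] shift cm after turn [  3.91  -9.37 -14.47] | before turn [  2.33 -12.73 -12.04]
plane n 85 slope x deg 0.92 y 0.2 z mid 0.0172 rms 0.0011
[499.7 -18.7] [110.1  54.2] 16.1 [466.2 -28.6] [35.9 14.6] 17.5 119
[507.7  77. ] [71.1 85. ] 85.9 [486.4  87.7] [14.2 36. ] 87.1 132
[496.6 -17.2] [110.2 112.4] 17.9 [463.9 -29.1] [35.6 11.4] 16.8 66
[491.6  95.7] [107.1 116.9] 48.6 [484.6  87.4] [11.4 34.4] 89.1 68
```

View pics/o7.png

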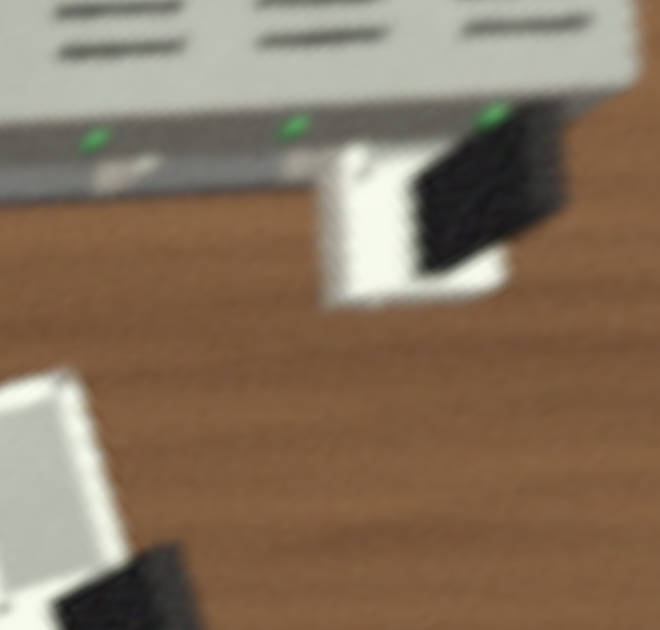

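Emit:
{"api": "jog_arm", "payload": {
  "targets": [
    [-6.4, 0.45, -3.5, 0, 0, 0, 4.5],
    [-6.4, 0.45, -3.5, 0, 0, 0, 4.5],
    [0, 0, 0, 1, -2.3, -3.6, 4.5],
    [0, 0, 0, 1, -2.3, -3.6, 4.5],
    [0, 0, 0, 1, -2.3, -3.6, 4.5],
    [0, 0, 0, 0.9, -2.4, -3.6, 4.5],
    [0, 0, 0, 0, 0, 0, 4.5]
  ]
}}

```text
time: 9.28
position: [0.4597, -0.0264, 0.1152]
tool_rot: [0.995, 1.34, -1.004]
ft_force: [0.6, -0.7, 1.3]
grip_width: 0.519
```

```bash
python3 - <<'E'
from h import *
tgt((.465,-.0285,.033),16.8)
E
```

```text
t 9.28 pos [ 0.4597 -0.0264  0.1152] q7 -1.31 F [ 0.6 -0.7  1.3] grip mm 45.2
turn deg [-0.56 -0.28  0.59] shift cm after turn [8.22 0.44 0.35] | before turn [8.21 0.53 0.38]
```

Emit:
{"api": "jog_arm", "payload": {
  "targets": [
    [-0.5, -0.3, 0.6, 3, 0.4, 0.35, 4.5],
    [0, 0, 0, 3, 0, 0, 4.5],
    [0, 0, 0, 2, 0, 0, 4.5],
    [0, 0, 0, 0, 0, 0, 4.5],
    [0, 0, 0, 0, 0, 0, 4.5]
  ]
}}

```text
time: 9.9
position: [0.4691, -0.031, 0.0378]
tool_rot: [0.997, 1.327, -0.991]
ft_force: [-1.0, -0.7, 1.0]
grip_width: 0.518
```

```bash
python3 - <<'E'
from h import *
tgt((.465,-.0285,.033),16.8)
E
```

```text
t 9.9 pos [ 0.4691 -0.031   0.0378] q7 -1.37 F [-1.  -0.7  1. ] grip mm 45.1
turn deg [-0.3   0.1  -0.35] shift cm after turn [ 0.48 -0.32 -0.35] | before turn [ 0.48 -0.32 -0.35]
```

Emit:
{"api": "jog_arm", "payload": {
  "targets": [
    [0, 0, 0, 0.45, -0.3, -0.3, 4.5],
    [0, 0, 0, 0, 0, 0, 4.5],
    [0, 0, 0, 0, 0, 0, 0.4],
    [0, 0, 0, 0, 0, 0, 0.4],
    [0, 0, 0, 0, 0, 0, 0.4],
    [0, 0, 0, 0, 0, 0, 0.4],
    [0, 0, 0, 0, 0, 0, 0.4]
  ],
  "squeeze": 55
}}

```text
time: 10.78
position: [0.4648, -0.0289, 0.0331]
tool_rot: [0.996, 1.327, -0.991]
ft_force: [-0.6, 0.4, 0.5]
grip_width: 0.133
```

Emit:
{"api": "jog_arm", "payload": {
  "targets": [
    [0, 0, 0, -0.5, 0, 0, 0.4],
    [0, 0, 0, -1, 0, 0, 0.4],
    [0, 0, 0, -2, 0, 0, 0.4],
    [0, 0, 0, 0, 0, 0, 0.4]
  ]
}}

```text
time: 11.28
position: [0.466, -0.0289, 0.0697]
tool_rot: [0.997, 1.323, -0.989]
ft_force: [0.7, -0.5, -1.8]
grip_width: 0.134
```

```bash
python3 - <<'E'
from h import *
tgt((.5198,-.0817,.0475),3.3)
im,d,W=cloud("side")
plane(W,im,(.43,.6),(-.08,.04),(.01,.08))
E
```

```text
t 11.28 pos [ 0.466  -0.0289  0.0697] q7 -1.34 F [ 0.7 -0.5 -1.8] grip mm 11.7
turn deg [13.21  0.16 -0.53] shift cm after turn [2.22 5.07 5.58] | before turn [2.28 3.64 6.58]
plane n 236 slope x deg 0.32 y 0.55 z mid 0.0481 rms 0.0011
```

Emit:
{"api": "jog_arm", "payload": {
  "targets": [
    [6.6, 0, -0.2, 0, 0, 0, 0.4],
    [6.6, 0, -0.2, 0, 0, 0, 0.4],
    [0, 0, 0, 0, 2.5, 2.8, 0.4],
    [0, 0, 0, 0, 2.5, 2.8, 0.4],
    [0, 0, 0, 1.5, 0, 0, 0.4],
    [0, 0, 0, 0, 0, 0, 0.4],
    [0, 0, 0, 0, 0, 0, 0.4]
  ]
}}

```text
time: 12.2
position: [0.5167, -0.0808, 0.0526]
tool_rot: [1.164, 1.238, -1.168]
ft_force: [0.2, -0.2, -2.3]
grip_width: 0.135
```

```bash
python3 - <<'E'
from h import *
tgt((.5198,-.0817,.042),3.3)
im,d,W=cloud("side")
plane(W,im,(.47,.6),(-.12,-.04),(.01,.08))
E
```

```text
t 12.2 pos [ 0.5167 -0.0808  0.0526] q7 -1.53 F [ 0.2 -0.2 -2.3] grip mm 11.7
turn deg [0.09 0.05 0.14] shift cm after turn [1.06 0.3  0.11] | before turn [1.06 0.31 0.11]
plane n 119 slope x deg -1.21 y 1.79 z mid 0.0297 rms 0.0012
```

Emit:
{"api": "jog_arm", "payload": {
  "targets": [
    [0, 0, 0, 1.06, 0.3, 0.1, 0.4],
    [0, 0, 0, 0, 0, 0, 0.4],
    [0, 0, 0, 0, 0, 0, 0.4]
  ]
}}

```text
time: 12.62
position: [0.5206, -0.0825, 0.0424]
tool_rot: [1.165, 1.236, -1.168]
ft_force: [0.1, -0.1, -2.4]
grip_width: 0.133
```

```bash
python3 - <<'E'
from h import *
tgt((.5997,-.0772,.042),3.3)
im,d,W=cloud("side")
plane(W,im,(.47,.6),(-.12,-.04),(.01,.08))
ortho("side",.0185,.47,.68,-.14,.08,3000,"pics/o8.png",im)
E
```

```text
t 12.62 pos [ 0.5206 -0.0825  0.0424] q7 -1.54 F [ 0.1 -0.1 -2.4] grip mm 11.6
turn deg [0.02 0.08 0.08] shift cm after turn [ 0.04  7.93 -0.08] | before turn [ 0.03  7.93 -0.07]
plane n 97 slope x deg -1.22 y 1.99 z mid 0.0196 rms 0.0009
```

View pics/o8.png

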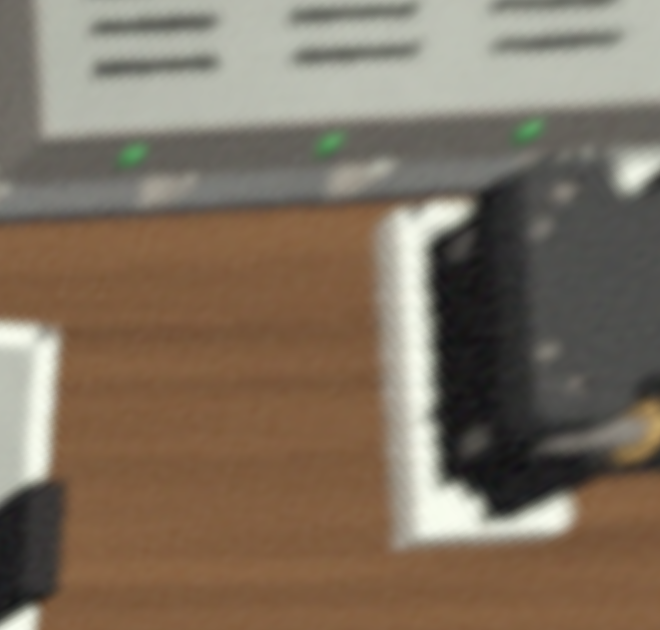

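Emit:
{"api": "jog_arm", "payload": {
  "targets": [
    [0, 0, 0, 0, 1, -0.08, 0.4],
    [0, 0, 0, 0, 1, 0, 0.4],
    [0, 0, 0, 0, 1, 0, 0.4],
    [0, 0, 0, 0, 1, 0, 0.4],
    [0, 0, 0, 0, 0, 0, 0.4]
  ]
}}

```text
time: 13.3
position: [0.5615, -0.0792, 0.0424]
tool_rot: [1.165, 1.236, -1.167]
ft_force: [-1.0, 0.4, -1.7]
grip_width: 0.131
```

Emit:
{"api": "jog_arm", "payload": {
  "targets": [
    [0, 0, 0, 0, 1, 0, 0.4],
    [0, 0, 0, 0, 1, 0, 0.4],
    [0, 0, 0, 0, 1, 0, 0.4],
    [0, 0, 0, 0, 0.5, 0, 0.4],
    [0, 0, 0, 0, 0, 0, 0.4],
    [0, 0, 0, 0, 0, 0, 0.4]
  ]
}}

```text
time: 14.05
position: [0.5951, -0.0775, 0.0422]
tool_rot: [1.164, 1.236, -1.168]
ft_force: [0.9, -0.4, -1.7]
grip_width: 0.13
```

Emit:
{"api": "jog_arm", "payload": {
  "targets": [
    [0, 0, 0, 0, 0.2, 0, 0.4],
    [0, 0, 0, 0, 0.2, 0, 0.4],
    [0, 0, 0, 0, 0.2, 0, 0.4],
    [0, 0, 0, 0, 0.1, 0, 0.4],
    [0, 0, 0, 0, 0, 0, 0.4]
  ]
}}

```text
time: 14.68
position: [0.5986, -0.0776, 0.0414]
tool_rot: [1.16, 1.242, -1.175]
ft_force: [-9.0, -0.7, 2.9]
grip_width: 0.135
```

Emit:
{"api": "jog_arm", "payload": {
  "targets": [
    [0, 0, 0, 0, 0.1, 0, 0.4],
    [0, 0, 0, 0, 0, 0, 0.4],
    [0, 0, 0, 0, -0.3, 0, 0.4],
    [0, 0, 0, 0, 0, 0, 3.0],
    [0, 0, 0, 0, 0, 0, 3.0],
    [0, 0, 0, 0, 0, 0, 3.0],
    [0, 0, 0, -3, 0, 0, 3.0],
    [0, 0, 0, -5, 0, 0, 4.5],
    [0, 0, 0, 0, 0, 0, 4.5]
  ]
}}

```text
time: 15.8
position: [0.6043, -0.077, 0.1274]
tool_rot: [1.168, 1.227, -1.162]
ft_force: [0.7, -0.0, 0.5]
grip_width: 0.475
```

```bash
python3 - <<'E'
from h import *
im,d,W=cloud("side")
ortho("side",.0165,.47,.68,-.14,.12,3000,"pics/o9.png",im)
for n in ("side","top"):
  im,d,W=cloud(n)
  for c in((.52,.087),): print(*cass(W,im,c,.06))
  cv2.imwrite("pics/f9%s.png"%n,im[...,::-1])
tgt((.485,.0875,.10),-2)
E
```

```text
[520.3  74.9] [ 72.6 111.4] 85.3 [485.9  88.6] [13.5 35.8] 84.9 134
[522.4  90.3] [108.7 116.4] 52.4 [484.6  87.6] [11.1 34.5] 88.7 70
t 15.95 pos [ 0.6002 -0.0771  0.1219] q7 -1.56 F [ 0.1 -0.6 -0.1] grip mm 43.9
turn deg [5.32 0.09 0.09] shift cm after turn [  2.19 -12.09 -16.05] | before turn [  2.18 -10.55 -17.1 ]
```

View pics/o9.png

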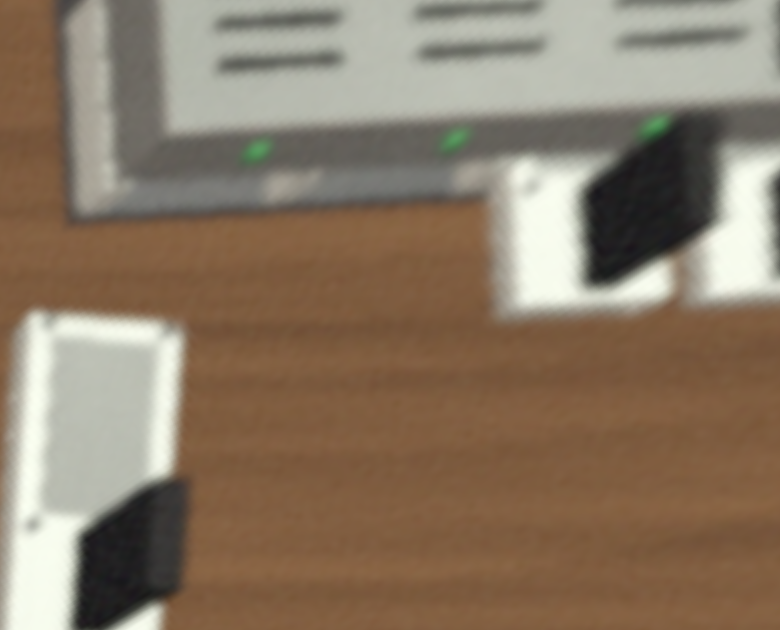

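View pics/f9side.png

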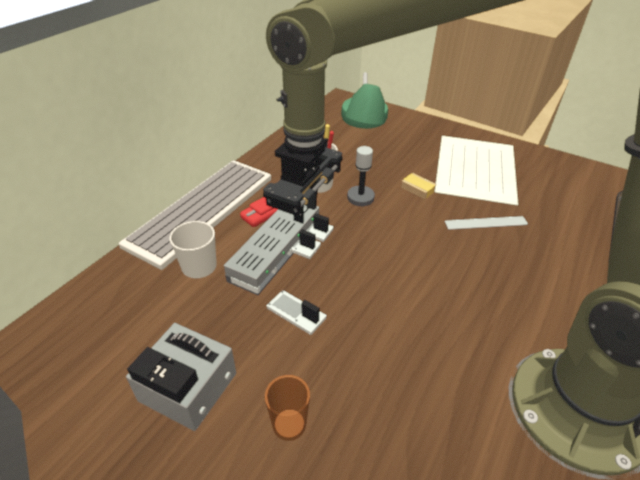

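Emit:
{"api": "jog_arm", "payload": {
  "targets": [
    [7.3, 0, 0, 0, 0, 0, 4.5],
    [0, 0, 0, 0, 0, 0, 4.5]
  ]
}}

```text
time: 16.2
position: [0.5997, -0.077, 0.1208]
tool_rot: [1.257, 1.178, -1.263]
ft_force: [0.2, -1.3, 0.2]
grip_width: 0.52
```

```bash
python3 - <<'E'
from h import *
tgt((.485,.088,.10),-4)
E
```

```text
t 16.2 pos [ 0.5997 -0.077   0.1208] q7 -1.68 F [ 0.2 -1.3  0.2] grip mm 45.2
turn deg [0.09 0.08 0.2 ] shift cm after turn [  2.08 -12.59 -15.66] | before turn [  2.1  -12.56 -15.69]
```

Emit:
{"api": "jog_arm", "payload": {
  "targets": [
    [0, 0, 0, 0.5, -3.1, -3.9, 4.5],
    [0, 0, 0, 0.5, -3.1, -3.9, 4.5],
    [0, 0, 0, 0.5, -3.1, -3.9, 4.5],
    [0, 0, 0, 0.5, -3.2, -3.9, 4.5],
    [0, 0, 0, 0, 0, 0, 4.5],
    [0, 0, 0, 3, 0, 0, 4.5],
    [0, 0, 0, 2, 0, 0, 4.5],
    [0, 0, 0, 0, 0, 0, 4.5],
    [0, 0, 0, 0, 0, 0, 4.5]
  ]
}}

```text
time: 17.32
position: [0.4873, 0.0868, 0.0527]
tool_rot: [1.259, 1.175, -1.261]
ft_force: [0.2, 0.6, 0.8]
grip_width: 0.52
```

```bash
python3 - <<'E'
from h import *
tgt((.485,.088,.033),-4)
E
```

```text
t 17.32 pos [0.4873 0.0868 0.0527] q7 -1.99 F [0.2 0.6 0.8] grip mm 45.2
turn deg [0.02 0.08 0.02] shift cm after turn [ 1.97 -0.24 -0.11] | before turn [ 1.97 -0.24 -0.11]
```

Emit:
{"api": "jog_arm", "payload": {
  "targets": [
    [0, 0, 0, 1, -0.2, -0.1, 4.5],
    [0, 0, 0, 0.95, 0, 0, 4.5],
    [0, 0, 0, 0, 0, 0, 4.5],
    [0, 0, 0, 0, 0, 0, 0.4],
    [0, 0, 0, 0, 0, 0, 0.4],
    [0, 0, 0, 0, 0, 0, 0.4],
    [0, 0, 0, 0, 0, 0, 0.4],
    [0, 0, 0, 0, 0, 0, 0.4]
  ]
}}

```text
time: 18.32
position: [0.4848, 0.0881, 0.0329]
tool_rot: [1.259, 1.175, -1.262]
ft_force: [0.0, -0.2, 0.7]
grip_width: 0.13
```

Emit:
{"api": "jog_arm", "payload": {
  "targets": [
    [0, 0, 0, -0.5, 0, 0, 0.4],
    [0, 0, 0, -1, 0, 0, 0.4],
    [0, 0, 0, 0, 0, 0, 0.4]
  ]
}}

```text
time: 18.7
position: [0.4855, 0.0884, 0.0488]
tool_rot: [1.26, 1.174, -1.26]
ft_force: [0.1, 0.8, -1.8]
grip_width: 0.132
```

```bash
python3 - <<'E'
from h import *
u=np.array([.9984,.0567]);v=np.array([-.0567,.9984])
h3=np.array([.5986,-.0776])+.128*v; pre=h3-.082*u
print(h3,pre)
tgt((*pre,.042),3.3)
im,d,W=cloud("side")
plane(W,im,(.44,.6),(.04,.14),(.01,.08))
E
```

```text
[0.5913424 0.0501952] [0.5094736 0.0455458]
t 18.7 pos [0.4855 0.0884 0.0488] q7 -2.0 F [ 0.1  0.8 -1.8] grip mm 11.5
turn deg [-7.28  0.09 -0.07] shift cm after turn [0.68 2.14 4.42] | before turn [0.69 2.68 4.11]
plane n 102 slope x deg 1.25 y -1.31 z mid 0.0284 rms 0.001
```

Emit:
{"api": "jog_arm", "payload": {
  "targets": [
    [-7.3, 0, 0, 0, 0, 0, 0.4],
    [0, 0, 0, 0, 0.9, 2.2, 0.4],
    [0, 0, 0, 0, 0.9, 2.2, 0.4],
    [0, 0, 0, 0.5, 0, 0, 0.4],
    [0, 0, 0, 0, 0, 0, 0.4],
    [0, 0, 0, 0, 0, 0, 0.4]
  ]
}}

```text
time: 19.5
position: [0.5047, 0.0464, 0.0426]
tool_rot: [1.164, 1.237, -1.167]
ft_force: [-0.9, -0.2, -1.8]
grip_width: 0.134
```

```bash
python3 - <<'E'
from h import *
tgt((.5095,.0455,.042),3.3)
im,d,W=cloud("side")
plane(W,im,(.46,.6),(.0,.1),(.01,.08))
ortho("side",.019,.47,.68,-.08,.12,3000,"pics/o10.png",im)
E
```

```text
t 19.5 pos [0.5047 0.0464 0.0426] q7 -1.79 F [-0.9 -0.2 -1.8] grip mm 11.7
turn deg [0.11 0.06 0.09] shift cm after turn [0.06 0.48 0.12] | before turn [0.06 0.48 0.12]
plane n 61 slope x deg -1.24 y 1.0 z mid 0.02 rms 0.001
```

View pics/o10.png

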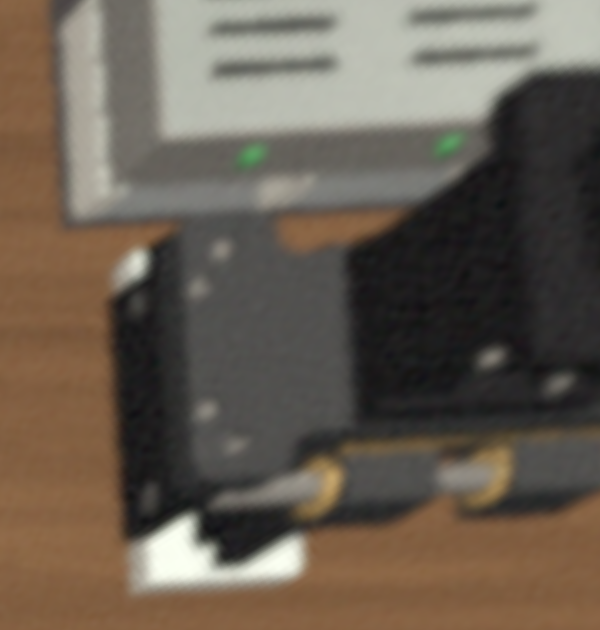

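Emit:
{"api": "jog_arm", "payload": {
  "targets": [
    [0, 0, 0, 0, 0.3, 0.16, 0.4],
    [0, 0, 0, 0, 1, 0, 0.4],
    [0, 0, 0, 0, 1, 0, 0.4],
    [0, 0, 0, 0, 1, 0, 0.4],
    [0, 0, 0, 0, 1, 0, 0.4],
    [0, 0, 0, 0, 0, 0, 0.4],
    [0, 0, 0, 0, 0, 0, 0.4]
  ]
}}

```text
time: 20.42
position: [0.5479, 0.0463, 0.0425]
tool_rot: [1.164, 1.236, -1.168]
ft_force: [-0.6, -0.2, -1.4]
grip_width: 0.133
```

```bash
python3 - <<'E'
from h import *
tgt((.5913,.0502,.042),3.3)
E
```

```text
t 20.43 pos [0.5479 0.0463 0.0425] q7 -1.81 F [-0.6 -0.2 -1.4] grip mm 11.6
turn deg [0.03 0.08 0.11] shift cm after turn [ 0.05  4.36 -0.14] | before turn [ 0.04  4.36 -0.14]
```

Emit:
{"api": "jog_arm", "payload": {
  "targets": [
    [0, 0, 0, 0, 0.8, -0.1, 0.4],
    [0, 0, 0, 0, 0.8, 0, 0.4],
    [0, 0, 0, 0, 0.8, 0, 0.4],
    [0, 0, 0, 0, 0.8, 0, 0.4],
    [0, 0, 0, 0, 0.6, 0, 0.4],
    [0, 0, 0, 0, 0, 0, 0.4],
    [0, 0, 0, 0, 0, 0, 0.4]
  ]
}}

```text
time: 21.3
position: [0.5858, 0.0495, 0.0426]
tool_rot: [1.164, 1.236, -1.168]
ft_force: [0.8, 0.1, -1.0]
grip_width: 0.13
```

Emit:
{"api": "jog_arm", "payload": {
  "targets": [
    [0, 0, 0, 0, 0.2, 0, 0.4],
    [0, 0, 0, 0, 0.2, 0, 0.4],
    [0, 0, 0, 0, 0.2, 0, 0.4],
    [0, 0, 0, 0, 0, 0, 0.4]
  ]
}}

```text
time: 21.8
position: [0.5901, 0.0495, 0.0421]
tool_rot: [1.162, 1.239, -1.171]
ft_force: [-4.8, -0.2, 0.5]
grip_width: 0.136
```

Emit:
{"api": "jog_arm", "payload": {
  "targets": [
    [0, 0, 0, 0, 0.2, 0, 0.4],
    [0, 0, 0, 0, 0.1, 0, 0.4],
    [0, 0, 0, 0, 0, 0, 0.4],
    [0, 0, 0, 0, 0, 0, 0.4]
  ]
}}

```text
time: 22.3
position: [0.5903, 0.0496, 0.0414]
tool_rot: [1.158, 1.242, -1.176]
ft_force: [-11.9, -2.2, 3.2]
grip_width: 0.131
```

Emit:
{"api": "jog_arm", "payload": {
  "targets": [
    [0, 0, 0, 0, -0.4, 0, 0.4],
    [0, 0, 0, 0, 0, 0, 3.0],
    [0, 0, 0, 0, 0, 0, 3.0],
    [0, 0, 0, 0, 0, 0, 3.0],
    [0, 0, 0, -3, 0, 0, 3.0],
    [0, 0, 0, -5, 0, 0, 3],
    [0, 0, 0, -5, 0, 0, 3],
    [0, 0, 0, 0, -6, 0, 3],
    [0, 0, 0, 0, -6, 0, 3],
    [0, 0, 0, 0, 0, 0, 3]
  ]
}}

```text
time: 23.55
position: [0.467, 0.0422, 0.172]
tool_rot: [1.161, 1.235, -1.172]
ft_force: [0.8, -0.9, 0.0]
grip_width: 0.344
```

```bash
python3 - <<'E'
from h import *
im,d,W=cloud("side")
ortho("side",.0165,.52,.68,-.18,.10,2800,"pics/o11.png",im)
ortho("side",.1,.56,.62,.30,.38,6000,"pics/d11.png",im)
im,d,W=cloud("top")
ortho("top",.0165,.52,.68,-.18,.10,2800,"pics/p11.png",im)
cv2.imwrite("pics/f11.png",im[...,::-1])
E
```

```text
(no output)
```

View pics/o11.png

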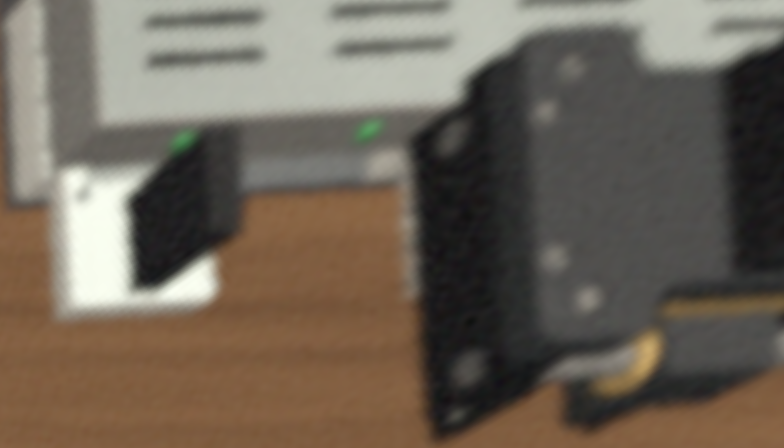

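View pics/f11.png

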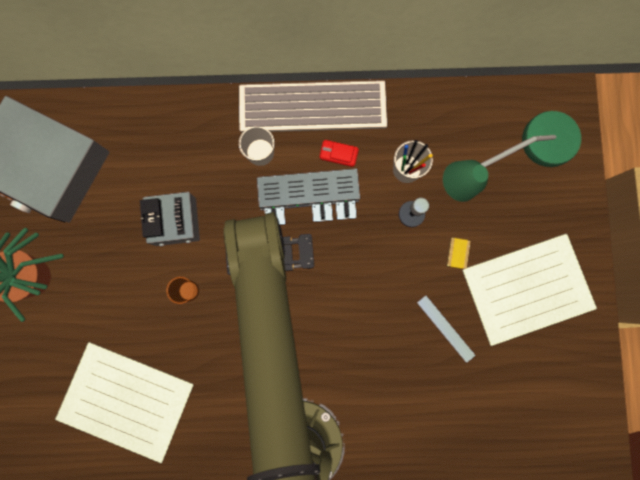

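```bash
python3 - <<'E'
from h import *
f=np.load("top0.npz");g=np.load("side0.npz")
a=ortho("top",.078,.51,.67,.24,.40,2400,"pics/x.png",f["im"])
b=ortho("side",.078,.51,.67,.24,.40,2400,"pics/x.png",g["im"])
cv2.imwrite("pics/sel.png",np.hstack([a,b])[:,:,::-1])
E
```

```text
(no output)
```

View pics/sel.png

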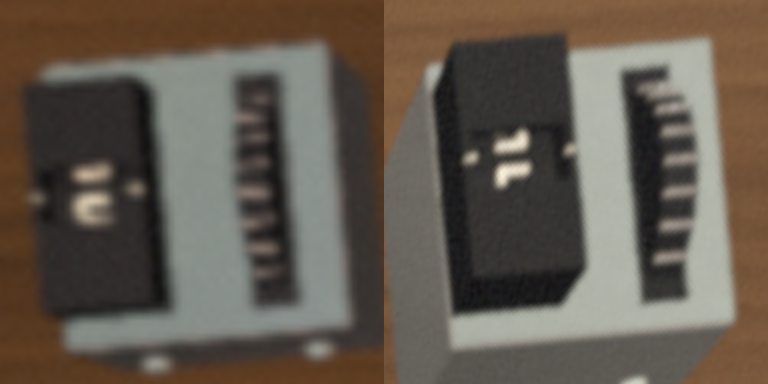

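View pics/d11.png

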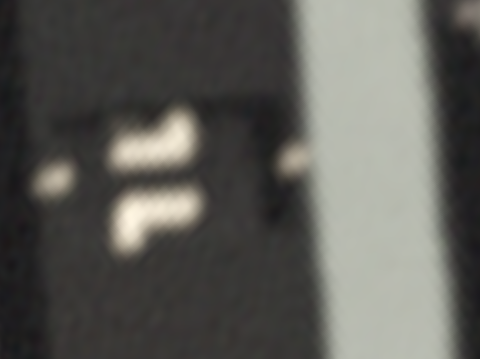

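```bash
python3 - <<'E'
from h import *
tgt((.6127,.2901,.16),5.3)
E
```

```text
t 23.65 pos [0.4719 0.0427 0.1736] q7 -1.67 F [ 1.1  0.6 -0.2] grip mm 30.2
turn deg [-1.99  0.16 -0.08] shift cm after turn [  1.36  16.3  -23.33] | before turn [  1.32  15.48 -23.89]
```

Emit:
{"api": "jog_arm", "payload": {
  "targets": [
    [-2, 0.1, 0, 0, 0, 0, 3],
    [0, 0, 0, 0, 3.2, -4.6, 3.5],
    [0, 0, 0, 0, 3.2, -4.6, 3.5],
    [0, 0, 0, 0, 3.2, -4.6, 3.5],
    [0, 0, 0, 0, 3.2, -4.6, 3.5],
    [0, 0, 0, 0, 3.3, -4.7, 3.5],
    [0, 0, 0, 0, 0, 0, 3.5],
    [0, 0, 0, 1.3, 0, 0, 3.5],
    [0, 0, 0, 0, 0, 0, 3.5]
  ],
  "squeeze": 12
}}

```text
time: 24.78
position: [0.61, 0.2855, 0.1578]
tool_rot: [1.139, 1.252, -1.145]
ft_force: [-0.6, -0.1, -0.2]
grip_width: 0.404
```

```bash
python3 - <<'E'
from h import *
tgt((.6127,.2901,.101),5.3)
im,d=get_image("side")
u,v=proj("side",[.59,.3,.11])[0].astype(int)
cv2.imwrite("pics/s12.png",cv2.resize(im[v-60:v+60,u-80:u+80,::-1],None,fx=5,fy=5,interpolation=3))
E
```

```text
t 24.77 pos [0.61   0.2855 0.1578] q7 -2.17 F [-0.6 -0.1 -0.2] grip mm 35.2
turn deg [-0.08  0.1   0.22] shift cm after turn [ 5.68  0.31 -0.43] | before turn [ 5.67  0.33 -0.44]
```

View pics/s12.png

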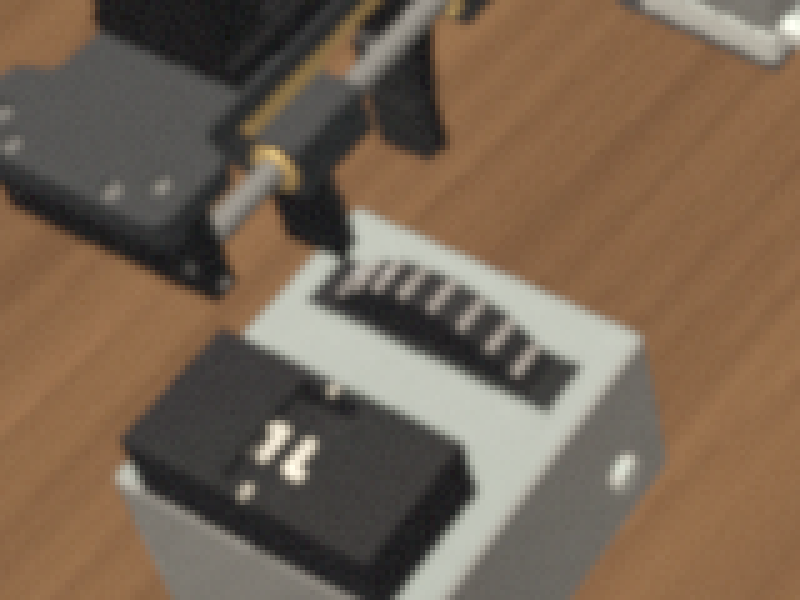

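Emit:
{"api": "jog_arm", "payload": {
  "targets": [
    [0, 0, 0, 2, 0.3, -0.43, 3.5],
    [0, 0, 0, 2, 0, 0, 3.5],
    [0, 0, 0, 1.2, 0, 0, 3.5],
    [0, 0, 0, 0, 0, 0, 3.5],
    [0, 0, 0, 0, 0, 0, 3.5]
  ]
}}

```text
time: 25.45
position: [0.6131, 0.2927, 0.1081]
tool_rot: [1.141, 1.252, -1.141]
ft_force: [-0.4, -0.5, 0.6]
grip_width: 0.396
```

```bash
python3 - <<'E'
from h import *
tgt((.6127,.2901,.101),5.3)
E
```

```text
t 25.45 pos [0.6131 0.2927 0.1081] q7 -2.19 F [-0.4 -0.5  0.6] grip mm 34.5
turn deg [ 0.02 -0.04  0.03] shift cm after turn [ 0.71 -0.06  0.26] | before turn [ 0.71 -0.06  0.26]
```

Emit:
{"api": "jog_arm", "payload": {
  "targets": [
    [0, 0, 0, 0.65, 0, 0.25, 3.5],
    [0, 0, 0, 0, 0, 0, 3.5],
    [0, 0, 0, 0, 0, 0, 0.4],
    [0, 0, 0, 0, 0, 0, 0.4],
    [0, 0, 0, 0, 0, 0, 0.4],
    [0, 0, 0, 0, 0, 0, 0.4],
    [0, 0, 0, 0, 0, 0, 0.4]
  ]
}}

```text
time: 26.32
position: [0.6132, 0.2896, 0.1013]
tool_rot: [1.14, 1.252, -1.142]
ft_force: [-0.3, -1.9, 1.4]
grip_width: 0.159
```

Emit:
{"api": "jog_arm", "payload": {
  "targets": [
    [0, 0, 0, 0, -0.4, 0, 0.4],
    [0, 0, 0, 0, -0.4, 0, 0.4],
    [0, 0, 0, 0, -0.4, 0, 0.4],
    [0, 0, 0, 0, -0.4, 0, 0.4],
    [0, 0, 0, 0, -0.4, 0, 0.4],
    [0, 0, 0, 0, 0, 0, 0.4]
  ]
}}

```text
time: 27.08
position: [0.5977, 0.2882, 0.1047]
tool_rot: [1.147, 1.246, -1.134]
ft_force: [4.7, -3.1, 9.2]
grip_width: 0.159
```

```bash
cat >> h.py <<'E'
def digit(tag):
    im,d=get_image("side"); a=ortho("side",.1,.56,.62,.30,.38,5000,"pics/x.png",im)
    im,d=get_image("top"); b=ortho("top",.1,.56,.62,.30,.38,5000,"pics/x.png",im)
    cv2.imwrite(f"pics/dg{tag}.png",np.hstack([a,b])[:,:,::-1])
E
python3 - <<'E'
from h import *
tgt((.6127,.2901,.101),5.3); digit(1)
E
```

```text
t 27.07 pos [0.5977 0.2882 0.1047] q7 -2.2 F [ 4.7 -3.1  9.2] grip mm 13.8
turn deg [-0.07 -0.08 -0.53] shift cm after turn [ 0.37  1.52 -0.06] | before turn [ 0.39  1.51 -0.06]
```

View pics/dg1.png

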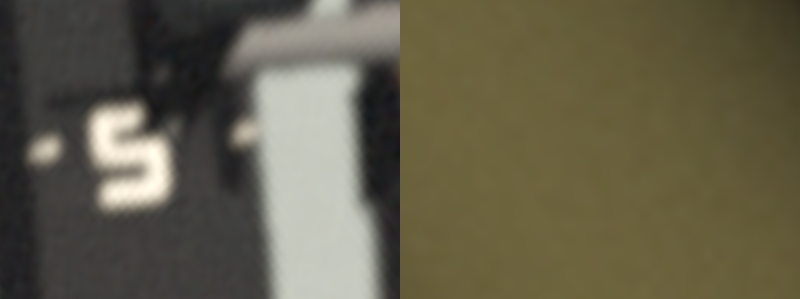

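Emit:
{"api": "jog_arm", "payload": {
  "targets": [
    [0, 0, 0, 0, -0.4, 0, 0.4],
    [0, 0, 0, 0, -0.4, 0, 0.4],
    [0, 0, 0, 0, -0.4, 0, 0.4],
    [0, 0, 0, 0, -0.4, 0, 0.4],
    [0, 0, 0, 0, -0.4, 0, 0.4],
    [0, 0, 0, 0, -0.4, 0, 0.4],
    [0, 0, 0, 0, 0, 0, 0.4]
  ]
}}

```text
time: 28.05
position: [0.5719, 0.2858, 0.1011]
tool_rot: [1.145, 1.249, -1.137]
ft_force: [7.5, 0.6, -6.2]
grip_width: 0.158
```

```bash
python3 - <<'E'
from h import *
tgt((.6127,.2901,.101),5.3); digit(2)
E
```

```text
t 28.05 pos [0.5719 0.2858 0.1011] q7 -2.21 F [ 7.5  0.6 -6.2] grip mm 13.7
turn deg [-0.03 -0.1  -0.27] shift cm after turn [ 0.01  4.1  -0.05] | before turn [ 0.03  4.1  -0.06]
```

View pics/dg2.png

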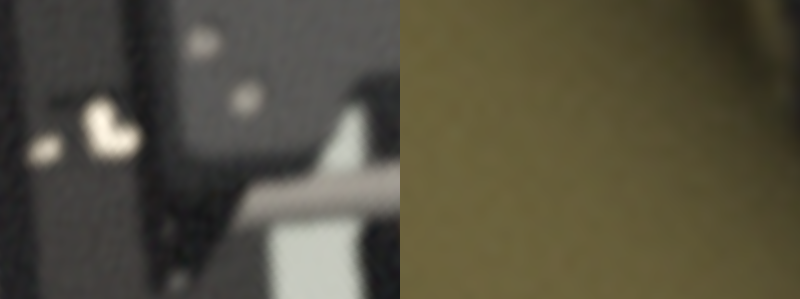

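Emit:
{"api": "jog_arm", "payload": {
  "targets": [
    [0, 0, 0, 0, 0, 0, 3.2],
    [0, 0, 0, 0, 0, 0, 3.2],
    [0, 0, 0, 0, 0, 0, 3.2],
    [0, 0, 0, 0, 1.4, 0, 3.2],
    [0, 0, 0, 0, 1.4, 0, 3.2],
    [0, 0, 0, 0, 1.2, 0, 3.2],
    [0, 0, 0, 0, 0, 0, 3.2],
    [0, 0, 0, 0, 0, 0, 3.2]
  ]
}}

```text
time: 29.15
position: [0.6087, 0.2898, 0.1009]
tool_rot: [1.14, 1.253, -1.142]
ft_force: [-1.2, 0.1, 0.6]
grip_width: 0.368
```

```bash
python3 - <<'E'
from h import *
tgt((.6127,.2901,.101),5.3); digit(3)
E
```

```text
t 29.15 pos [0.6087 0.2898 0.1009] q7 -2.2 F [-1.2  0.1  0.6] grip mm 32.1
turn deg [ 0.03 -0.02  0.11] shift cm after turn [-0.01  0.4   0.01] | before turn [-0.01  0.4   0.01]
```

View pics/dg3.png

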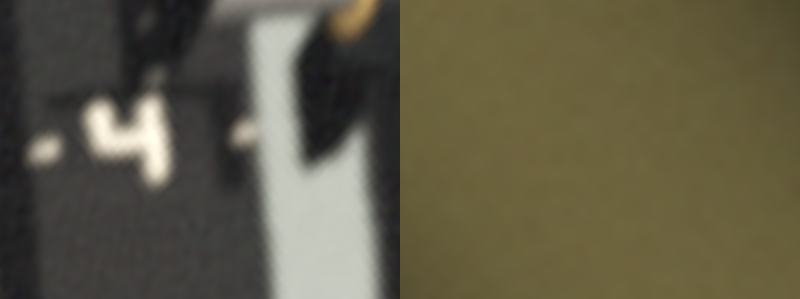

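Emit:
{"api": "jog_arm", "payload": {
  "targets": [
    [0, 0, 0, 0, 0.4, 0, 3.2],
    [0, 0, 0, 0, 0, 0, 3.2],
    [0, 0, 0, 0, 0, 0, 0.4],
    [0, 0, 0, 0, 0, 0, 0.4],
    [0, 0, 0, 0, 0, 0, 0.4],
    [0, 0, 0, 0, 0, 0, 0.4],
    [0, 0, 0, 0, 0, 0, 0.4]
  ]
}}

```text
time: 30.12
position: [0.6131, 0.2895, 0.1012]
tool_rot: [1.14, 1.252, -1.142]
ft_force: [-1.1, -1.3, 0.4]
grip_width: 0.161
```

Emit:
{"api": "jog_arm", "payload": {
  "targets": [
    [0, 0, 0, 0, -0.4, 0, 0.4],
    [0, 0, 0, 0, -0.4, 0, 0.4],
    [0, 0, 0, 0, -0.4, 0, 0.4],
    [0, 0, 0, 0, -0.4, 0, 0.4],
    [0, 0, 0, 0, -0.4, 0, 0.4],
    [0, 0, 0, 0, -0.4, 0, 0.4],
    [0, 0, 0, 0, -0.4, 0, 0.4],
    [0, 0, 0, 0, -0.2, 0, 0.4],
    [0, 0, 0, 0, 0, 0, 0.4],
    [0, 0, 0, 0, 0, 0, 0.4]
  ]
}}

```text
time: 31.38
position: [0.5866, 0.2872, 0.1039]
tool_rot: [1.146, 1.247, -1.136]
ft_force: [4.3, -1.9, 5.9]
grip_width: 0.159
```

Emit:
{"api": "jog_arm", "payload": {
  "targets": [
    [0, 0, 0, 0, 0, 0, 3.2],
    [0, 0, 0, 0, 0, 0, 3.2],
    [0, 0, 0, 0, 0, 0, 3.2],
    [0, 0, 0, -2, 0.6, 0, 3.2],
    [0, 0, 0, -4, 0.6, 0, 3.2],
    [0, 0, 0, 0, 2, 4, 3.2],
    [0, 0, 0, 0, 2, 4, 3.2],
    [0, 0, 0, 0, 0, 0, 3.2]
  ]
}}

```text
time: 32.38
position: [0.645, 0.2064, 0.1601]
tool_rot: [1.144, 1.247, -1.149]
ft_force: [0.1, 0.4, -1.0]
grip_width: 0.369
```

```bash
python3 - <<'E'
from h import *
tgt((.6127,.2901,.101),5.3); digit(4)
E
```

```text
t 32.38 pos [0.645  0.2064 0.1601] q7 -2.04 F [ 0.1  0.4 -1. ] grip mm 32.1
turn deg [-0.44  0.16  0.08] shift cm after turn [ 5.91 -2.44 -8.63] | before turn [ 5.89 -2.5  -8.63]
```

View pics/dg4.png

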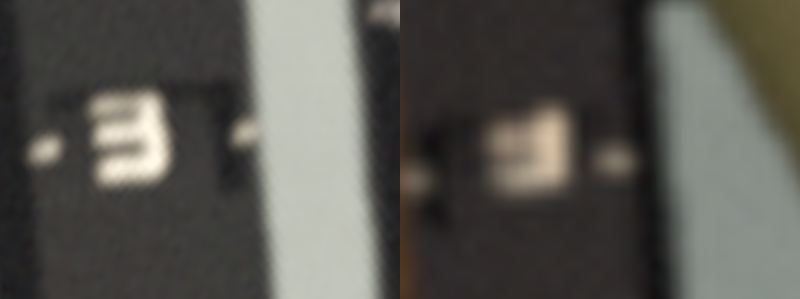

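Emit:
{"api": "jog_arm", "payload": {
  "targets": [
    [0, 0, 0, 0, -2.2, -4.3, 3.2],
    [0, 0, 0, 0, -2.2, -4.3, 3.2],
    [0, 0, 0, 0, 0, 0, 3.2],
    [0, 0, 0, 2, 0, 0, 3.2],
    [0, 0, 0, 2, 0, 0, 3.2],
    [0, 0, 0, 0, 0, 0, 3.2],
    [0, 0, 0, 0, 0, 0, 3.2]
  ]
}}

```text
time: 33.35
position: [0.5909, 0.2933, 0.1208]
tool_rot: [1.141, 1.253, -1.143]
ft_force: [0.2, 0.4, 0.8]
grip_width: 0.367
```

```bash
python3 - <<'E'
from h import *
tgt((.594,.2884,.102),5.3)
E
```

```text
t 33.35 pos [0.5909 0.2933 0.1208] q7 -2.2 F [0.2 0.4 0.8] grip mm 31.9
turn deg [-0.04 -0.02  0.1 ] shift cm after turn [1.88 0.26 0.52] | before turn [1.88 0.26 0.52]
```

Emit:
{"api": "jog_arm", "payload": {
  "targets": [
    [0, 0, 0, 0, 0.26, 0.5, 3.2],
    [0, 0, 0, 1.85, 0, 0, 3.2],
    [0, 0, 0, 0, 0, 0, 3.2],
    [0, 0, 0, 0, 0, 0, 0.4],
    [0, 0, 0, 0, 0, 0, 0.4],
    [0, 0, 0, 0, 0, 0, 0.4],
    [0, 0, 0, 0, 0, 0, 0.4]
  ]
}}

```text
time: 34.22
position: [0.594, 0.2878, 0.1031]
tool_rot: [1.14, 1.251, -1.143]
ft_force: [-1.7, -3.6, 2.9]
grip_width: 0.162
```

Emit:
{"api": "jog_arm", "payload": {
  "targets": [
    [0, 0, 0, 0, -0.3, 0, 0.4],
    [0, 0, 0, 0, -0.3, 0, 0.4],
    [0, 0, 0, 0, -0.2, 0, 0.4],
    [0, 0, 0, 0, 0, 0, 0.4],
    [0, 0, 0, 0, 0, 0, 0.4],
    [0, 0, 0, 0, 0, 0, 0.4],
    [0, 0, 0, 0, 0, 0, 0.4]
  ]
}}

```text
time: 35.1
position: [0.5885, 0.2874, 0.1032]
tool_rot: [1.144, 1.248, -1.139]
ft_force: [6.0, -3.4, 0.3]
grip_width: 0.158
```

```bash
python3 - <<'E'
from h import *
tgt((.594,.2884,.102),5.3);digit(5)
E
```

```text
t 35.1 pos [0.5885 0.2874 0.1032] q7 -2.21 F [ 6.  -3.4  0.3] grip mm 13.8
turn deg [-0.07  0.   -0.24] shift cm after turn [ 0.12  0.55 -0.05] | before turn [ 0.12  0.55 -0.05]
```

View pics/dg5.png

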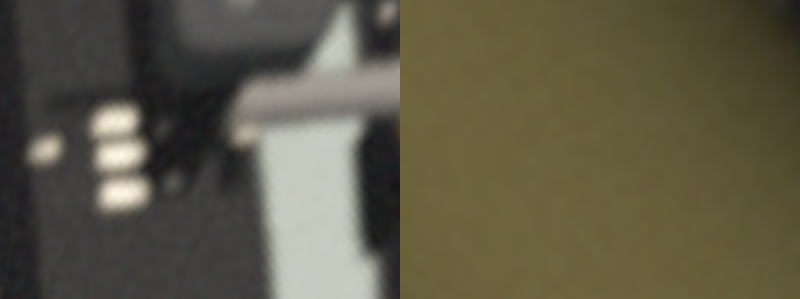

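Emit:
{"api": "jog_arm", "payload": {
  "targets": [
    [0, 0, 0, 0, 0.3, 0, 0.4],
    [0, 0, 0, 0, 0, 0, 3.2],
    [0, 0, 0, 0, 0, 0, 3.2],
    [0, 0, 0, 0, 0, 0, 3.2],
    [0, 0, 0, -2, 0, 0, 3.2],
    [0, 0, 0, -5, 0, 0, 3.2],
    [0, 0, 0, -5, 0, 5, 5],
    [0, 0, 0, 0, -3, 5, 6],
    [0, 0, 0, 0, -3, 5, 6],
    [0, 0, 0, 0, 0, 0, 6]
  ]
}}

```text
time: 36.45
position: [0.5421, 0.1343, 0.2182]
tool_rot: [1.143, 1.245, -1.148]
ft_force: [-0.4, 0.1, -0.4]
grip_width: 0.669
```

```bash
python3 - <<'E'
from h import *
digit(6)
for n in("side","top"):
    im,d,W=cloud(n); x,y,z=W[...,0],W[...,1],W[...,2]
    m=(abs(x-.6)<.1)&(abs(y+.32)<.1)&(np.hypot(x-.712,y+.31)>.062)&(np.hypot(x-.64,y+.405)>.055)
    b=W[m&(z>.008)&(z<.022)]; h=W[m&(z>.138)&(z<.15)]
    print(n,len(b),[np.round(v,1) for v in cv2.minEnclosingCircle(b[:,:2].astype(np.float32)*1000)],len(h),[np.round(v,1) for v in cv2.minEnclosingCircle(h[:,:2].astype(np.float32)*1000)],h[:,:2].mean(0))
    cv2.imwrite(f"pics/f13{n}.png",im[...,::-1])
tgt((.6,-.32,.25),0)
E
```

```text
side 412 [array([ 554.9, -349.3]), np.float64(83.7)] 137 [array([ 589.7, -314.7]), np.float64(20.2)] [ 0.58884153 -0.31173469]
top 391 [array([ 593.5, -327.6]), np.float64(126.2)] 181 [array([ 587.9, -316.3]), np.float64(19.2)] [ 0.58731111 -0.31608936]
t 36.65 pos [0.5428 0.1414 0.218 ] q7 -1.88 F [ 1.1  0.1 -0.5] grip mm 59.5
turn deg [ 5.44 -0.08 -0.03] shift cm after turn [-3.2   5.72 46.14] | before turn [-3.26  1.32 46.47]
```

View pics/dg6.png

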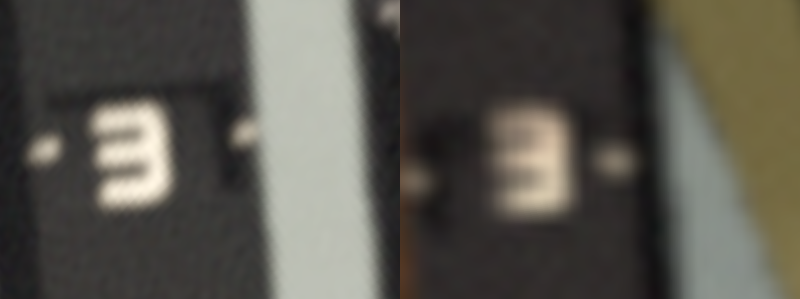

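View pics/f13side.png

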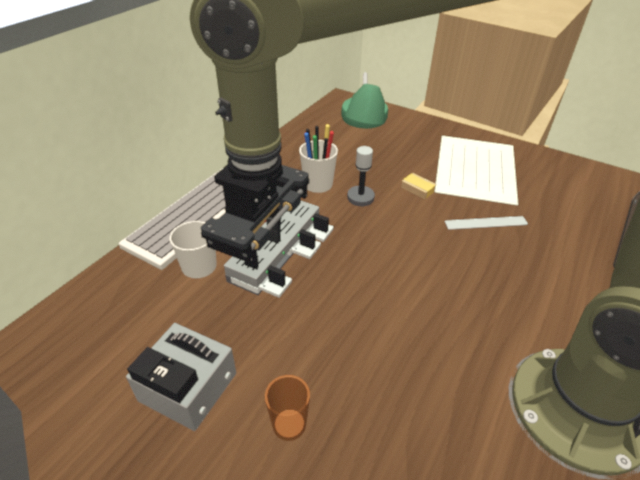

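Emit:
{"api": "jog_arm", "payload": {
  "targets": [
    [9.2, 0, 0, 0, 0, 0, 6],
    [9.2, 0, 0, 0, 0, 0, 6],
    [9.2, 0, 0, 0, 0, 0, 6],
    [9.2, 0, 0, 0, 0, 0, 6],
    [9.2, 0, 0, 0, 0, 0, 6],
    [9.2, 0, 0, 0, 0, 0, 6],
    [0, 0, 0, 0, 0, 0, 6]
  ]
}}

```text
time: 37.52
position: [0.5411, 0.1407, 0.208]
tool_rot: [1.713, 0.756, -1.751]
ft_force: [0.1, 0.1, 0.4]
grip_width: 0.693
```

```bash
python3 - <<'E'
from h import *
tgt((.55,-.27,.22),-50)
for n in("side","top"):
    im,d,W=cloud(n)
    m=(abs(W[...,0]-.585)<.014)&(abs(W[...,1]-.354)<.012)&(im.min(-1)>120)&(W[...,2]>.08)
    print(n,m.sum(),np.percentile(W[m][:,2],[10,50,90]).round(4),W[m].mean(0).round(4))
    g=(im[...,1].astype(int)>im[...,0]+25)&(W[...,0]>.5)&(W[...,1]<-.3)&(W[...,2]>.1)
    q=W[g]; print(q.min(0).round(3),q.max(0).round(3),np.percentile(q[:,2],[2,50,98]).round(3))
E
```

```text
t 37.52 pos [0.5411 0.1407 0.208 ] q7 -2.67 F [0.1 0.1 0.4] grip mm 60.3
turn deg [7.33 1.13 0.21] shift cm after turn [-1.2  32.03 25.71] | before turn [-0.77 28.49 29.61]
side 93 [0.098  0.0996 0.1018] [0.5884 0.3533 0.1001]
[ 0.5   -1.294  0.104] [ 0.735 -0.319  0.255] [0.179 0.218 0.252]
top 21 [0.096  0.0996 0.1048] [0.5871 0.3519 0.0999]
[ 0.592 -0.64   0.12 ] [ 0.747 -0.341  0.255] [0.186 0.228 0.251]
```

Emit:
{"api": "jog_arm", "payload": {
  "targets": [
    [0, 0, 0, -0.2, 4, 4.2, 6],
    [0, 0, 0, -0.2, 4, 4.2, 6],
    [0, 0, 0, -0.2, 4, 4.2, 6],
    [0, 0, 0, -0.2, 4, 4.2, 6],
    [0, 0, 0, 0, 4, 4.2, 6],
    [0, 0, 0, 0, 4, 4.2, 6],
    [0, 0, 0, 0, 4, 4.2, 6],
    [0, 0, 0, 0, 0, 0, 6]
  ]
}}

```text
time: 38.62
position: [0.5448, -0.274, 0.2204]
tool_rot: [1.721, 0.745, -1.759]
ft_force: [-0.6, 1.4, -0.3]
grip_width: 0.69
```

```bash
python3 - <<'E'
from h import *
tgt((.55,-.27,.22),-50)
print(get_state()["joint_positions"].round(2))
E
```

```text
t 38.62 pos [ 0.5448 -0.274   0.2204] q7 -1.93 F [-0.6  1.4 -0.3] grip mm 60.0
turn deg [6.61 1.14 0.15] shift cm after turn [ 0.04  0.03 -0.66] | before turn [ 0.03  0.11 -0.65]
[ 0.47  0.25 -0.07  1.58  0.04  1.32 -1.93]
```

```bash
cat >> h.py <<'E'
def tgt2(p,yaw_deg,tilt):
    st=get_state(); Rc=R.from_rotvec(st["tool_rot"]); y=np.deg2rad(yaw_deg)
    z=-np.array([-np.sin(y),np.cos(y),0]); x=np.array([0,0,-1.]); Rt=R.from_matrix(np.stack([x,np.cross(z,x),z],1))*R.from_euler('z',tilt,degrees=True)
    d=Rc.inv()*Rt
    print("t",round(st["time"],2),"pos",np.round(st["position"],4),"q",np.round(st["joint_positions"],2),"F",np.round(st["ft_force"],1),"grip mm",round(st["grip_width"]*87,1))
    print("turn",np.round(np.rad2deg(d.as_rotvec()),2),"shift after",np.round(Rt.inv().apply(np.array(p)-st["position"])*100,2))
E
```

Emit:
{"api": "jog_arm", "payload": {
  "targets": [
    [6.6, 1.1, 0.1, 0, 0, 0, 6],
    [0, 0, 7.5, 0, 0, 0, 6],
    [0, 0, 7.5, 0, 0, 0, 6],
    [0, 0, 0, 0, 0, 0, 6],
    [0, 0, 0, 0, 0, 0, 6]
  ]
}}

```text
time: 39.25
position: [0.5471, -0.2675, 0.2214]
tool_rot: [1.806, 0.411, -1.638]
ft_force: [0.5, -0.3, -0.1]
grip_width: 0.69
```

```bash
python3 - <<'E'
from h import *
tgt2((.588,-.315,.19),-50,15)
tgt2((.588,-.315,.130),-50,15)
E
```

```text
t 39.25 pos [ 0.5471 -0.2675  0.2214] q [ 0.4   0.08 -0.07  1.8   0.16  1.04 -2.16] F [ 0.5 -0.3 -0.1] grip mm 60.0
turn [ 0.49 -0.2   0.15] shift after [ 4.66  5.24 -0.08]
t 39.25 pos [ 0.5471 -0.2675  0.2214] q [ 0.4   0.08 -0.07  1.8   0.16  1.04 -2.16] F [ 0.5 -0.3 -0.1] grip mm 60.0
turn [ 0.49 -0.2   0.15] shift after [10.45  3.69 -0.08]
```

Emit:
{"api": "jog_arm", "payload": {
  "targets": [
    [0.5, -0.2, 0.1, 2.3, 2.6, 0, 6],
    [0, 0, 0, 2.3, 2.6, 0, 6],
    [0, 0, 0, 0, 0, 0, 6],
    [0, 0, 0, 0, 0, 0, 6]
  ]
}}

```text
time: 39.75
position: [0.5868, -0.3152, 0.1895]
tool_rot: [1.809, 0.401, -1.645]
ft_force: [0.2, 0.6, 0.1]
grip_width: 0.692
```

```bash
python3 - <<'E'
from h import *
tgt2((.588,-.315,.130),-50,15)
im,d=get_image("side")
u,v=proj("side",[.59,-.3,.13])[0].astype(int)
cv2.imwrite("pics/s14.png",cv2.resize(im[v-60:v+70,u-80:u+80,::-1],None,fx=4.5,fy=4.5,interpolation=3))
E
```

```text
t 39.75 pos [ 0.5868 -0.3152  0.1895] q [ 0.43  0.22 -0.04  1.71  0.16  0.99 -2.13] F [0.2 0.6 0.1] grip mm 60.2
turn [-0.07  0.04  0.08] shift after [ 5.76 -1.48 -0.1 ]
```

View pics/s14.png

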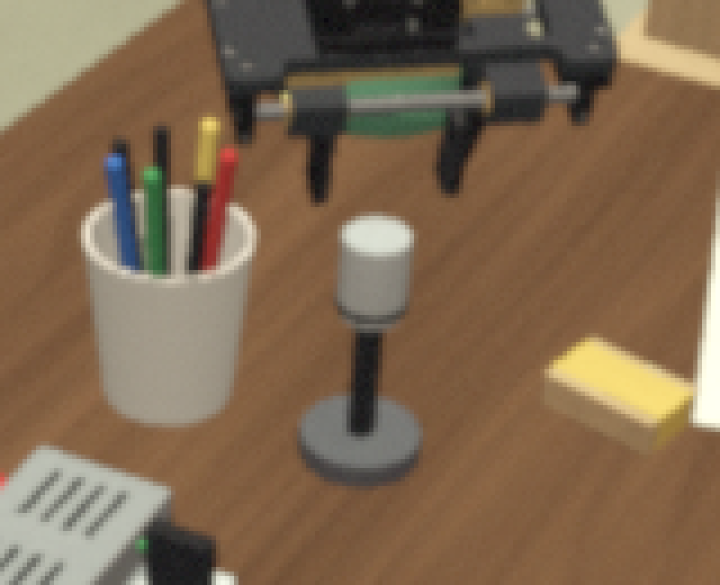

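Emit:
{"api": "jog_arm", "payload": {
  "targets": [
    [0, 0, 0, 3.1, -0.8, -0.1, 6],
    [0, 0, 0, 3.1, -0.8, 0, 6],
    [0, 0, 0, 0, 0, 0, 6],
    [0, 0, 0, 0, 0, 0, 6],
    [0, 0, 0, 0, 0, 0, 3],
    [0, 0, 0, 0, 0, 0, 3],
    [0, 0, 0, 0, 0, 0, 3],
    [0, 0, 0, 0, 0, 0, 3],
    [0, 0, 0, 0, 0, 0, 3]
  ],
  "squeeze": 45
}}

```text
time: 40.92
position: [0.5877, -0.3151, 0.1262]
tool_rot: [1.809, 0.399, -1.644]
ft_force: [-2.3, 0.1, 4.4]
grip_width: 0.429
```

Emit:
{"api": "jog_arm", "payload": {
  "targets": [
    [0, 0, 0, -0.97, 0.26, 0, 3],
    [0, 0, 0, -1.93, 0.52, 0, 3],
    [0, 0, 0, -1.93, 0.52, 0, 3],
    [0, 0, 0, -1.93, 0.52, 0, 3],
    [0, 0, 0, 0, 0, 0, 3]
  ]
}}

```text
time: 41.55
position: [0.5885, -0.3149, 0.1971]
tool_rot: [1.81, 0.399, -1.642]
ft_force: [0.8, 0.3, -3.2]
grip_width: 0.428
```

```bash
python3 - <<'E'
from h import *
tgt2((.6035,.173,.2),-20,15)
im,d=get_image("side")
u,v=proj("side",[.59,-.3,.13])[0].astype(int)
cv2.imwrite("pics/s15.png",cv2.resize(im[v-60:v+70,u-80:u+80,::-1],None,fx=4.5,fy=4.5,interpolation=3))
E
```

```text
t 41.55 pos [ 0.5885 -0.3149  0.1971] q [ 0.43  0.22 -0.04  1.7   0.16  1.   -2.13] F [ 0.8  0.3 -3.2] grip mm 37.2
turn [-29.01   7.75  -0.12] shift after [ -4.24 -14.68 -46.36]
```

View pics/s15.png

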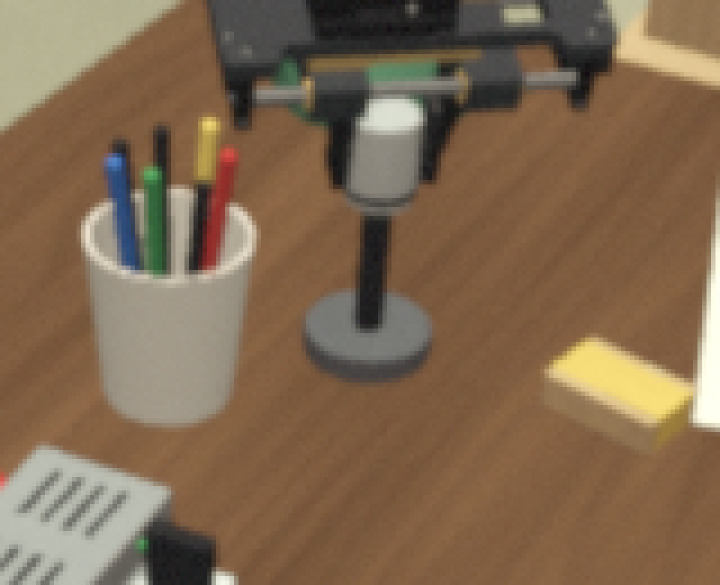

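Emit:
{"api": "jog_arm", "payload": {
  "targets": [
    [0, 0, 0, -0.6, -2.2, 0, 3],
    [0, 0, 0, -0.9, -3.4, 0, 3],
    [0, 0, 0, -0.9, -3.4, 0, 3],
    [0, 0, 0, -0.9, -3.4, 0, 3],
    [0, 0, 0, 0, 0, 0, 3],
    [-9.67, 2.58, 0, 0, 0, 0, 3],
    [-9.67, 2.58, 0, 0, 0, 0, 3],
    [-9.67, 2.58, 0, 0, 0, 0, 3],
    [-9.67, 2.58, 0, 0, 0, 0, 3],
    [-9.67, 2.58, 0, 0, 0, 0, 3]
  ]
}}

```text
time: 42.85
position: [0.5046, -0.217, 0.1941]
tool_rot: [1.317, 1.018, -1.013]
ft_force: [-0.1, -0.2, -3.1]
grip_width: 0.43
```

```bash
python3 - <<'E'
from h import *
tgt2((.5,.15,.19),0,15)
E
```

```text
t 42.85 pos [ 0.5046 -0.217   0.1941] q [ 0.41 -0.02  0.01  1.96 -0.13  0.97 -1.08] F [-0.1 -0.2 -3.1] grip mm 37.4
turn [ 0.29 -0.02  0.15] shift after [  0.28  -0.55 -36.7 ]
```

Emit:
{"api": "jog_arm", "payload": {
  "targets": [
    [0, 0, 0, 0, 0, -2.5, 3],
    [0, 0, 0, 0, 0, -4, 3],
    [0, 0, 0, 0, 0, -4.5, 3],
    [0, 0, 0, 0, 0, -4.5, 3],
    [0, 0, 0, 0, 0, -4.5, 3],
    [0, 0, 0, 0, 0, -4.5, 3],
    [0, 0, 0, 0, 0, -4.5, 3],
    [0, 0, 0, 0, 0, -4.5, 3],
    [0, 0, 0, 0, 0, -3.5, 3],
    [0, 0, 0, 0, 0, 0, 3]
  ]
}}

```text
time: 44.1
position: [0.5049, 0.1569, 0.1943]
tool_rot: [1.318, 1.019, -1.012]
ft_force: [0.3, -0.6, -2.6]
grip_width: 0.421
```

```bash
python3 - <<'E'
from h import *
tgt2((.6035,.173,.19),0,15)
im,d,W=cloud("side")
cv2.imwrite("pics/s16.png",im[...,::-1])
E
```

```text
t 44.1 pos [0.5049 0.1569 0.1943] q [ 0.09 -0.07 -0.49  2.    0.08  0.96 -2.  ] F [ 0.3 -0.6 -2.6] grip mm 36.6
turn [ 0.3  -0.1   0.12] shift after [ 2.97  9.42 -1.61]
```

View pics/s16.png

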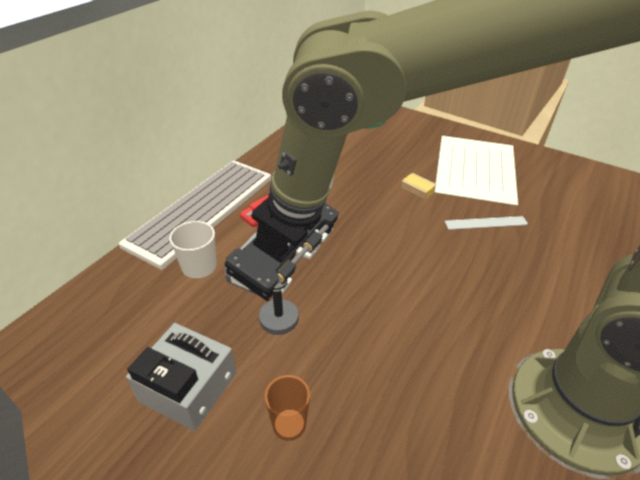

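Emit:
{"api": "jog_arm", "payload": {
  "targets": [
    [0, 0, 0, 0.6, 2, -0.4, 3],
    [0, 0, 0, 1, 3, -0.5, 3],
    [0, 0, 0, 1, 3, -0.5, 3],
    [0, 0, 0, 0.4, 1.4, -0.2, 3],
    [0, 0, 0, 0, 0, 0, 3],
    [0, 0, 0, 1.93, -0.52, 0, 3],
    [0, 0, 0, 1.93, -0.52, 0, 3],
    [0, 0, 0, 1, -0.27, 0, 3],
    [0, 0, 0, 0, 0, 0, 3],
    [0, 0, 0, 0, 0, 0, 3]
  ]
}}

```text
time: 45.4
position: [0.6042, 0.1698, 0.1407]
tool_rot: [1.321, 1.014, -1.014]
ft_force: [-0.4, -0.2, -2.8]
grip_width: 0.428
```

```bash
python3 - <<'E'
from h import *
tgt2((.6035,.173,.1262),0,15)
im,d,W=cloud("side")
u,v=proj("side",[.6,.17,.08])[0].astype(int)
cv2.imwrite("pics/s17.png",cv2.resize(im[v-60:v+70,u-80:u+80,::-1],None,fx=4.5,fy=4.5,interpolation=3))
E
```

```text
t 45.4 pos [0.6042 0.1698 0.1407] q [ 0.06  0.21 -0.48  1.85  0.25  0.88 -2.11] F [-0.4 -0.2 -2.8] grip mm 37.3
turn [ 0.01  0.03 -0.02] shift after [ 1.38 -0.44 -0.32]
```

View pics/s17.png

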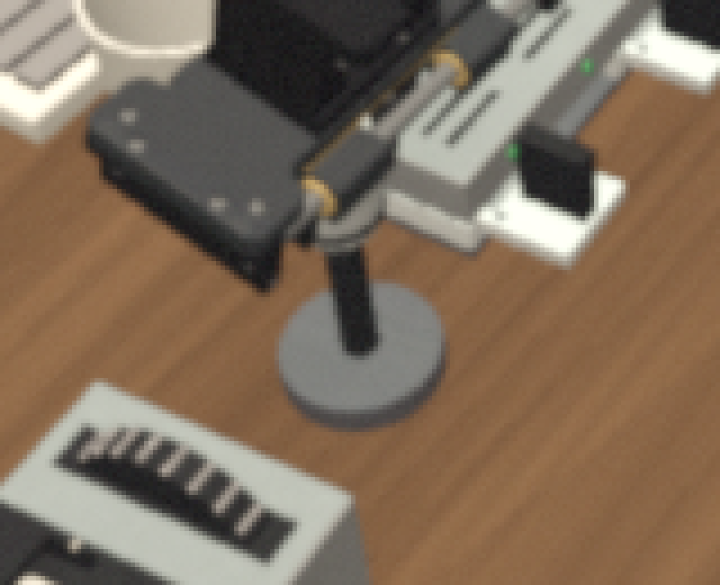

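Emit:
{"api": "jog_arm", "payload": {
  "targets": [
    [0, 0, 0, 0.58, -0.16, -0.3, 3],
    [0, 0, 0, 0.48, -0.13, 0, 3],
    [0, 0, 0, 0.2, -0.05, 0, 3],
    [0, 0, 0, 0, 0, 0, 3],
    [0, 0, 0, 0, 0, 0, 3]
  ]
}}

```text
time: 46.08
position: [0.6037, 0.1725, 0.1269]
tool_rot: [1.321, 1.014, -1.015]
ft_force: [-0.0, -1.1, -2.7]
grip_width: 0.423
```

```bash
python3 - <<'E'
from h import *
tgt2((.6035,.173,.1262),0,15)
im,d,W=cloud("side")
u,v=proj("side",[.6,.17,.08])[0].astype(int)
cv2.imwrite("pics/s18.png",cv2.resize(im[v-60:v+70,u-80:u+80,::-1],None,fx=4.5,fy=4.5,interpolation=3))
E
```

```text
t 46.08 pos [0.6037 0.1725 0.1269] q [ 0.05  0.23 -0.47  1.86  0.27  0.86 -2.12] F [-0.  -1.1 -2.7] grip mm 36.8
turn [0.01 0.05 0.05] shift after [ 0.06 -0.04 -0.05]
```

View pics/s18.png

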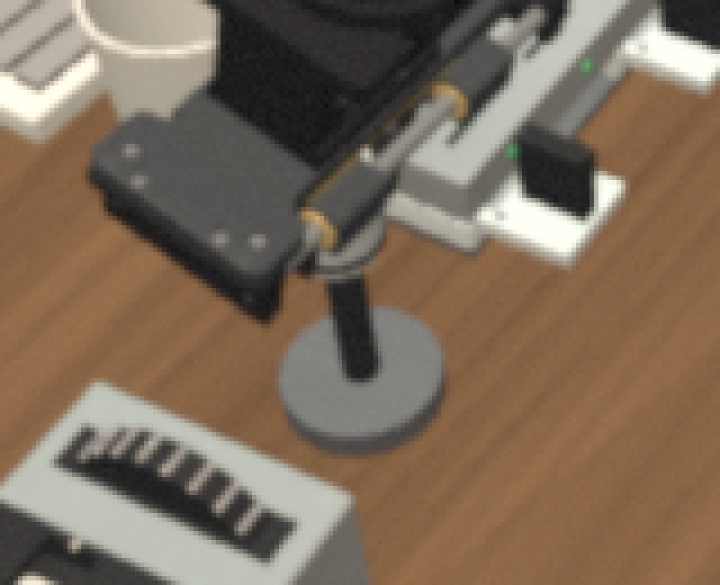

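Still carrying weight; lower in small steps.

Emit:
{"api": "jog_arm", "payload": {
  "targets": [
    [0, 0, 0, 0.15, -0.04, 0, 3],
    [0, 0, 0, 0, 0, 0, 3]
  ]
}}

```text
time: 46.38
position: [0.6042, 0.1726, 0.1263]
tool_rot: [1.321, 1.013, -1.014]
ft_force: [-1.8, -0.3, 2.7]
grip_width: 0.426
```

Emit:
{"api": "jog_arm", "payload": {
  "targets": [
    [0, 0, 0, 0.15, -0.04, 0, 3],
    [0, 0, 0, 0, 0, 0, 3]
  ]
}}

```text
time: 46.62
position: [0.6049, 0.1727, 0.1264]
tool_rot: [1.322, 1.012, -1.013]
ft_force: [-4.6, -2.2, 10.4]
grip_width: 0.429
```

Contact. Relieve a little and release.

Emit:
{"api": "jog_arm", "payload": {
  "targets": [
    [0, 0, 0, -0.2, 0.05, 0, 3],
    [0, 0, 0, 0, 0, 0, 4],
    [0, 0, 0, 0, 0, 0, 5.5],
    [0, 0, 0, 0, 0, 0, 6],
    [0, 0, 0, 0, 0, 0, 6],
    [0, 0, 0, -3, 0, 0, 6],
    [0, 0, 0, -5, 0, 0, 6],
    [0, 0, 0, -5, 0, 0, 6],
    [0, 0, 0, -3, -5, 0, 6],
    [0, 0, 0, 0, 0, 0, 6]
  ]
}}

```text
time: 47.88
position: [0.5123, 0.174, 0.2702]
tool_rot: [1.32, 1.012, -1.01]
ft_force: [0.9, 0.6, -0.1]
grip_width: 0.689
```

Emit:
{"api": "jog_arm", "payload": {
  "targets": [
    [0, 0, 0, -2, -4, 4, 6],
    [0, 0, 0, 0, -2, 5, 6],
    [0, 0, 0, 0, 0, 6, 6],
    [0, 0, 0, 0, 0, 6, 6],
    [0, 0, 0, 0, 0, 6, 6],
    [0, 0, 0, 0, 0, 6, 6],
    [0, 0, 0, 0, 0, 6, 6],
    [0, 0, 0, 0, 0, 0, 6],
    [0, 0, 0, 0, 0, 0, 6]
  ]
}}

```text
time: 49.0
position: [0.4547, -0.2168, 0.2703]
tool_rot: [1.319, 1.018, -1.019]
ft_force: [0.5, -0.5, -0.1]
grip_width: 0.688
```

```bash
python3 - <<'E'
from h import *
tgt2((.6035,.173,.1262),0,15)
digit(7)
for n in("side","top"):
    im,d,W=cloud(n); x,y,z=W[...,0],W[...,1],W[...,2]
    m=(abs(x-.6)<.05)&(abs(y-.172)<.05)
    b=W[m&(z>.012)&(z<.022)]; h=W[m&(z>.138)&(z<.15)]
    print(n,len(b),[np.round(v,1) for v in cv2.minEnclosingCircle(b[:,:2].astype(np.float32)*1000)],len(h),[np.round(v,1) for v in cv2.minEnclosingCircle(h[:,:2].astype(np.float32)*1000)])
    cv2.imwrite(f"pics/f19{n}.png",im[...,::-1])
    o=ortho(n,.0165,.52,.68,-.19,.11,2500,f"pics/o19{n}.png",im)
E
python3 -c "
import cv2,numpy as np
cv2.imwrite('pics/o19.png',np.vstack([cv2.imread('pics/o19side.png')[150:],cv2.imread('pics/o19top.png')[150:]]))"
```

```text
t 49.0 pos [ 0.4547 -0.2168  0.2703] q [ 0.19 -0.19  0.25  1.95 -0.07  1.14 -1.11] F [ 0.5 -0.5 -0.1] grip mm 59.8
turn [-0.01  0.04  0.33] shift after [ 17.77  10.65 -38.98]
side 752 [array([606.9, 173.6]), np.float64(35.7)] 310 [array([606.2, 172.9]), np.float64(19.4)]
top 320 [array([604.6, 172.3]), np.float64(35.2)] 181 [array([604.7, 172.2]), np.float64(18.9)]
```

View pics/f19side.png

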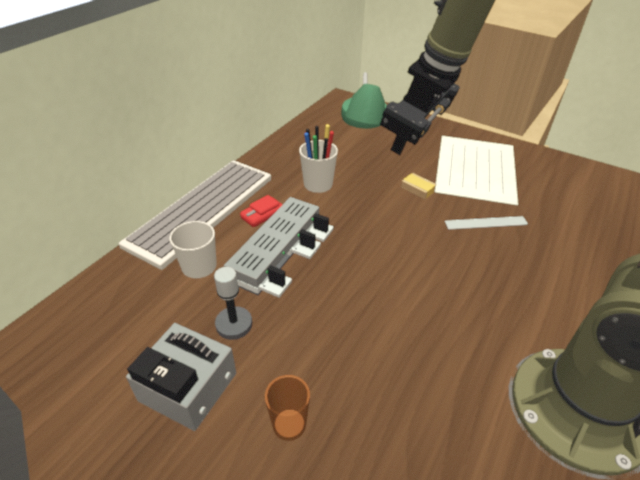

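View pics/o19.png

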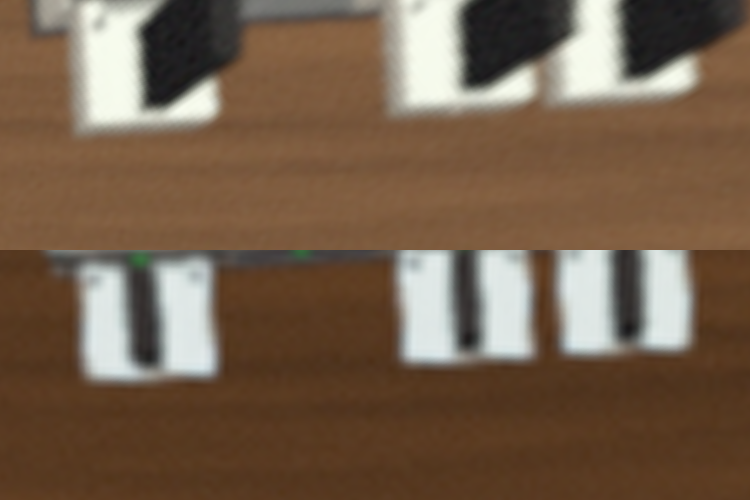

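View pics/dg7.png

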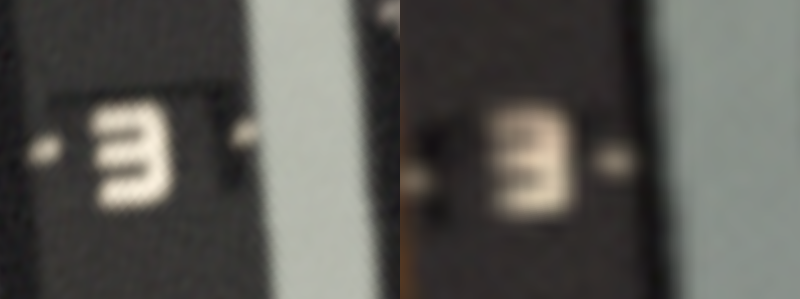

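```bash
python3 - <<'E'
from h import *
u=np.array([.9957,.0924]);v=np.array([-.0924,.9957])
for n in("side","top"):
    im,d=get_image(n); res={}
    for z,lab in((.1,"dig"),(.107,"dots")):
        s=4000;o=ortho(n,z,.54,.63,.29,.40,s,"pics/x.png",im).min(-1).astype(float)
        r,c=np.mgrid[0:o.shape[0],0:o.shape[1]]; X=.63-r/s;Y=.40-c/s
        a=(X-.588)*u[0]+(Y-.318)*u[1]; b=(X-.588)*v[0]+(Y-.318)*v[1]
        reg=(b>.008)&(b<.064)&(abs(a)<.02)
        m=((o>110)&reg).astype(np.uint8)
        k,l,st,ce=cv2.connectedComponentsWithStats(m)
        for i in range(1,k):
            if st[i,4]>30:
                q=l==i; print(n,lab,st[i,4],"a mm",(a[q].mean()*1e3).round(2),(a[q].min()*1e3).round(1),(a[q].max()*1e3).round(1),"b",(b[q].mean()*1e3).round(1))
E
```

```text
side dig 1455 a mm 1.52 -20.0 20.0 b 9.4
side dig 4174 a mm 4.44 -5.8 14.5 b 35.0
side dig 268 a mm 6.99 4.9 9.1 b 52.4
side dots 3432 a mm 0.19 -20.0 20.0 b 10.8
side dots 4080 a mm 0.17 -10.0 10.0 b 37.8
side dots 256 a mm 2.68 0.6 4.6 b 55.0
top dig 2975 a mm 2.14 -6.9 12.2 b 34.1
top dots 2941 a mm 0.81 -8.2 10.8 b 32.1
```

```bash
python3 - <<'E'
from bench import *
print(close_job())
E
```

```text
the job is handed in; nothing more can be done
None
```

The desk is ready and I handed the job in at about 49 s of the 210 s allowed; it returns no verdict, so what follows rests on my own checks.

- **Cassettes:** There were three on the desk, and they are now in bays 0, 1 and 3. I pushed each one in until it met the end stop with about 9–12 N. In the last top picture their rear edges lie on one line parallel to the rack face.
- **Wheel:** I rolled it from between 5 and 6 towards the robot in three pulls. The window shows 3. In the side picture the digit is about 2 mm off the window's centre marks, which I put at about 0.05 rad, and the limit is 0.15 rad. The two cameras differ by about 2 mm, and in the top picture the marks were too faint to measure against.
- **Microphone:** It stands upright at about (0.605, 0.173) m. Both cameras put its head over its base within 1 mm. It is about 86 mm from both the rack corner and the selector side, and the limit is 115 mm.
- **Other things on the desk:** None looks moved in the last side picture. I did not measure this.

Two things went differently from plan. The first cassette's nose drooped about 6° in a 25 N grip; I levelled it before inserting it and gripped the other two harder. One cassette was knocked about 30 mm aside during the run, so I measured it again before picking it up.

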